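# Clamp the cook pot shut in its twin-screw carrying frame

### The job

Slide the lidded pot along the board until it rests fully home in the V-shaped stop under the crossbar. Then screw the crossbar down onto the lid by turning the two knobs clockwise alternately, about a quarter turn at a time, so that the bar stays nearly level, until both knobs have become clearly stiffer and the rubber foot presses the lid firmly. Stop there without crushing the lid, leave the bar level, let go, and leave the other things on the mat alone.

Things in the scene. Friction and masses are not known exactly. Their poses are not given: they have to be found in the camera images.
- frame: Fixed wooden board 270 x 320 x 15 mm with two upright steel screws, 10 mm thick, 240 mm apart. Origin on the table midway between the screws; board from 180 mm on its -x side to 90 mm on +x; +y leads to the left screw, +x to the V stop: two wooden blocks 60 mm long, 45 mm high, whose faces touch the seated pot 43 degrees either side of +x. The pot waits on the -x side.
- seat (a point): Where the pot's origin belongs: centre of the seated pot on the board's top, midway between the screws, 15 mm above the table. The pot counts as home within 4 mm of it (horizontally).
- pot: Loose round aluminium pot with flat steel lid on, 0.8 kg (varies 20 percent), 151 mm diameter, 90 mm high over the lid; origin at the centre of its underside, z up. It stands on the board 45 to 75 mm short of the seat on the frame's -x side, up to 15 mm to one side, and slides. Its lid top lies 105 mm above the table.
- bar: Aluminium crossbar 26 x 270 x 20 mm on both screws. Its origin is at the left screw, 55 mm above the bar's centre line; y along it, z up when level. Must never lean over 0.055 rad (13 mm end to end). Under its middle a sprung rubber foot, 38 mm diameter, hangs on an adjustable stem, underside 31 to 38 mm below the bar's centre: different every time, not measured. Spring: 12 N per mm once on the lid.
- bar_left (a point): Centre of the crossbar at the left screw (+y of the frame), 146 to 148 mm above the table at the start; its height against bar_right tells whether the bar is level.
- bar_right (a point): Centre of the crossbar at the right screw (-y of the frame).
- knob_left_grip (a point): Grip point of the left knob, on its axis, 221 mm above the table. The knob is a black upright paddle on top of the screw, 52 mm long (point's x), 14 mm thick (point's y), spanning 200 to 236 mm above the table; the point turns with it, the knob stays at its height.
- knob_right_grip (a point): The same for the right knob, which rocks on its screw by up to 3 degrees as the bar sinks.
- knob_left (a joint): Left knob, rad, -1.6 to -1.2 at first, grows clockwise seen from above; 1 rad lowers the left bar end 5 mm; at 0 the paddle lies along the frame's x and that bar end is 140 mm high. About 0.2 N m of friction holds it either way; each N of clamping adds 0.0025 N m of unscrewing torque: tightening takes 0.26 at 25 N (just firm), 0.31 at 45 N (good), 0.36 at 65 N (lid crushed). One knob adds 30 N per rad.
- knob_right (a joint): The same for the right knob and the right end of the bar.
- bowl: Bystander: loose steel bowl, 150 mm diameter, 60 mm high, origin under its centre.
- mug: Bystander: loose steel mug, 76 mm diameter, 85 mm high, origin under its centre.
- potato: Bystander: loose peeled potato standing on a white cutting board, 54 mm diameter, 53 mm high, origin under its centre.
Things that resemble listed ones, but are neither listed nor needed, are in the scene too. Several things have the shape of the pot; the one meant has the colours described above.

How it is judged:
On the way, in this order (a step that is already met when the one before it is completed fails the run):
1. the pot is home in the V stop, not yet clamped (horizontal distance between pot and seat below 0.004 m and contact force between bar and pot below 1 N), for 0.2 s.
2. the foot presses the lid with more than 25 N (contact force between bar and pot above 25 N), for 0.2 s.
At the end, for the whole second after the job is handed in: The pot stands upright and at rest within 4 mm of its seat, the foot presses on its lid with 25 to 65 N, and the crossbar is level within 0.016 rad (3.8 mm between its ends at the screws) (horizontal distance between pot and seat below 0.004 m and contact force between bar and pot between 25 and 65 N and angle between bar's own z axis and vertical below 0.016 rad and angle between pot's own z axis and vertical below 0.03 rad and linear speed of pot below 0.01 m/s); the robot touches nothing.
It fails at once if the crossbar leaned more than 0.055 rad (angle between bar's own z axis and vertical above 0.055 rad).
It fails at once if the lid was crushed (more than 65 N) (contact force between bar and pot above 65 N).
It fails at once if the pot was tipped (angle between pot's own z axis and vertical above 0.2 rad).
It fails at once if a bystander was moved more than 20 mm (distance of any of bowl, mug, potato from where it was at the start of the episode above 0.02 m).
It also fails if it takes over 72 s, if anything falls off the work surface, if the arm or the gripper's body presses on something with over 40 N, if the wrist force passes 120 N, or if a joint passes its speed limit or range.

### The arm

A 6-joint arm with a two-finger parallel gripper is mounted at the origin on the work surface. World frame = base frame: x ahead of the robot, y to its left, z up, the work surface at z = 0. Lengths are in m, angles in rad, forces in N, time in s.
With the tool pointing down it reaches from about 0.35 to 0.775 m from the base axis. Payload 7.3 kg.
Tool frame: the origin (TCP) lies at the very end of the fingers, on their centre line; the grasp point (between the pads) lies 19 mm behind it (robot.hold_point_z is the distance from the TCP to the grasp point, in m); z points along the fingers, y is the direction in which the jaws open and shut (so a half turn about z gives the same grasp; the last joint's range is limited). The gripper opens to 92 mm and grips with 3 to 60 N. Pads are 19 mm wide; open, the fingers measure 130 mm over their backs; the gripper's body (75 mm by 190 mm) begins 47 mm behind the grasp point.
Start: joints at [1.012, 0.342, 1.524, -0, 1.275, -0.146], TCP at [0.211, 0.481, 0.227] pointing down, gripper open.
Joint ranges: [-2.53, 2.53], [-0.77, 2.02], [0.04, 2.7], [-1, 4.14], [0.28, 2.66], [-3.11, 3.11]. Speed limits (rad/s): [2.57, 2.57, 3.14, 3.14, 3.14, 3.14].

### API

Orientations are given as [roll, pitch, yaw] about the fixed x, y, z axes, in that order (R = Rz(yaw) Ry(pitch) Rx(roll)).
In Python, from cell import monitor, viewer, robot gives the robot as it stands.
- The arm moves only by the tool move_arm, never from a script. Its argument "deltas" is a list of rows, each an object of numbers: "x", "y", "z": the shift along the tool's x, y, z in m; "wx", "wy", "wz": the turn, a rotation vector about the tool's x, y, z in degrees; "hand": the opening, from 0 (shut) to 1 (fully open). In form: [{"x": .., "y": .., "z": .., "wx": .., "wy": .., "wz": .., "hand": ..}, ...]. A call has 1 to 8 rows; each row is the pose to reach, as a shift and turn from the pose commanded when the call began, along the tool's axes at that moment; what a row does not reach only later rows make up. A row lasts 1/8 s, in which the tool goes at most 62.5 mm and 10.7 degrees, less where a joint would pass 70% of its speed; a pose out of reach is approached as far as the arm can. A call with a gripper value outside its range is refused whole. The fingers move at their own pace and stop on an object; "grip_force" is the grip in N (left out, the last holds). Time passes only in rows, so rows that repeat a pose let the fingers close. It gives the time, the measured TCP pose, the force and the opening at its end, in the units of the state.
- monitor.observe(): the state, without advancing time (a new reading comes with each control period).
- viewer.read_camera(name): name is "scene" or "top"; returns the picture (400x640x3 uint8, red, green, blue); there is no depth.
- viewer.camera_params(name): a dict with "camera_matrix" (3x3 intrinsics, pixels), "R" (3x3) and "t" (3): a world point X has camera coordinates R X + t. Camera axes: x right, y down, z forward; pixel columns grow to the right and rows downward; lengths in m; the calibration is good to about 2 mm. A picture is of the moment at which its call begins. camera_params takes no time and is no camera call.
- robot.hand_in(): hands the job in, once; it reports no verdict.
The state is a dict: "time": time; "qpos": joint angles; "qvel": joint speeds; "joint_efforts": joint torques, N m; "tool_pos": TCP position; "tool_rot": TCP orientation; "contact_force": force on the tool from outside, world axes, zero at the start; "torque": the same for the moment, N m; "opening": finger opening in m.
Only numpy, scipy, OpenCV 4.12 (cv2) and the standard library are available. Lean on these libraries where they do the work, as an engineer would, in place of code of your own. Each camera call takes 0.05 s, during which the arm holds its last target. There are 200 camera calls.

## Working session

There is one attempt and no reset: what is moved stays moved. The work goes in short steps, Python scripts to look and compute and a tool call to move; the robot and the scene stay as the last step left them, time stands still between calls to the robot, and variables do not carry over. Pictures are saved under pics/ and viewed, about 8 in all and at most 12, crops included, and the job is handed in when it is done.

Besides the shell and the picture viewer there is one more tool, called after ">>>" in YAML: its name, and indented under it one key for each argument. move_arm: Moves the arm, as the interface text tells. Its arguments: {"type":"object","properties":{"deltas":{"type":"array","items":{"type":"object","properties":{"x":{"type":"number"},"y":{"type":"number"},"z":{"type":"number"},"wx":{"type":"number"},"wy":{"type":"number"},"wz":{"type":"number"},"hand":{"type":"number"}}}},"grip_force":{"type":"number"}},"required":["deltas"]}

```bash
mkdir -p pics
python3 - <<'E'
from cell import monitor, viewer, robot
import cv2,numpy as np
for n in ("scene","top"):
    im=viewer.read_camera(n); cv2.imwrite(f"pics/{n}0.png",im[:,:,::-1])
    p=viewer.camera_params(n); print(n,{k:np.round(v,4).tolist() for k,v in p.items()})
s=monitor.observe(); print(s)
E
```

```text
scene {'camera_matrix': [[448.8347, 0.0, 321.3106], [0.0, 448.8347, 197.0142], [0.0, 0.0, 1.0]], 'R': [[-0.6577, 0.7531, -0.0134], [0.5911, 0.505, -0.6289], [-0.4669, -0.4216, -0.7773]], 't': [0.3404, -0.1855, 1.5746]}
top {'camera_matrix': [[417.7164, 0.0, 320.3977], [0.0, 417.7164, 199.9253], [0.0, 0.0, 1.0]], 'R': [[0.0188, -0.9998, -0.0084], [-0.9848, -0.017, -0.173], [0.1728, 0.0115, -0.9849]], 't': [-0.0096, 0.5259, 1.1529]}
{'time': 0.1, 'qpos': array([ 1.01199263e+00,  3.42653144e-01,  1.52490807e+00,  2.07345067e-05,
        1.27537403e+00, -1.46000923e-01]), 'qvel': array([ 0.00026253, -0.00268509, -0.00267265,  0.0011648 ,  0.00061597,
        0.00011891]), 'joint_efforts': array([ 1.43978134e-03, -4.32006454e+01, -2.44693547e+01,  7.19248247e-02,
        5.26119035e-02, -8.84690721e-07]), 'tool_pos': array([0.21040626, 0.480613  , 0.22611908]), 'tool_rot': array([-3.14026723e+00, -2.14941182e-04,  2.72878369e+00]), 'contact_force': array([0.15808396, 0.48934717, 0.12897156]), 'torque': array([-0.02587867,  0.01592862, -0.01166567]), 'opening': 0.09171624458723578}
```

View pics/scene0.png

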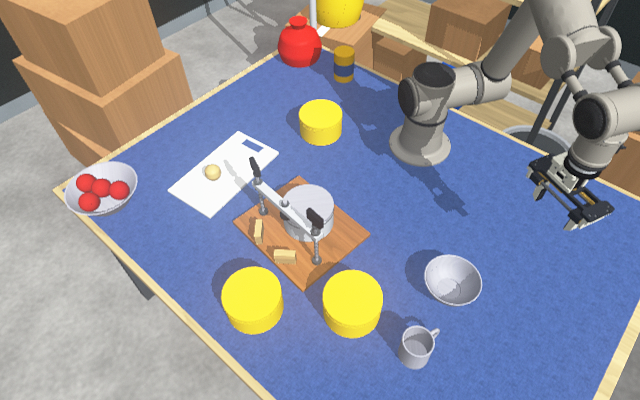

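View pics/top0.png

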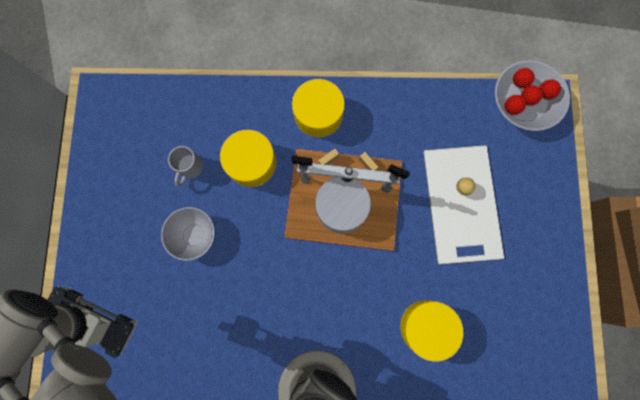

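The pot meant is the grey aluminium one on the wooden board (top 343,204; scene 307,212). The yellow pot-shaped things (top 318,108; 248,158; 432,330) and the red one (scene 300,45) are decoys. I'll confirm this in an enlarged crop.

Run:
```python
import cv2,numpy as np
t=cv2.imread("pics/top0.png")[140:260,270:420]; s=cv2.imread("pics/scene0.png")[145:300,225:380]
a=cv2.resize(t,None,fx=5.2,fy=5.2,interpolation=cv2.INTER_CUBIC);cv2.imwrite("pics/tc.png",a[:600,:800])
b=cv2.resize(s,None,fx=3.8,fy=3.8,interpolation=cv2.INTER_CUBIC);cv2.imwrite("pics/sc.png",b[:600,:800])
```

```text
(no output)
```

View pics/tc.png

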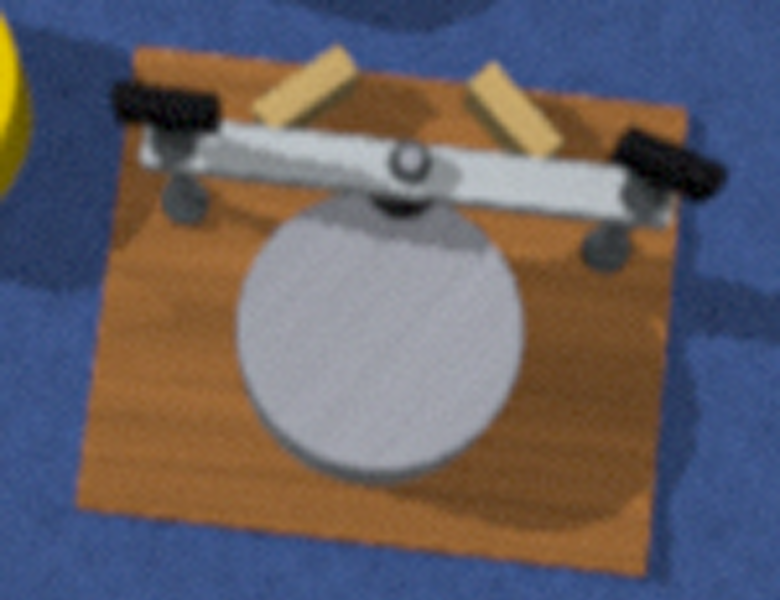

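View pics/sc.png

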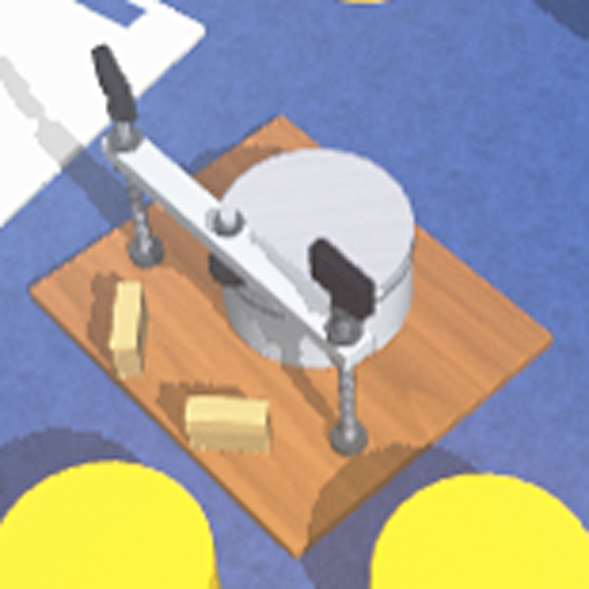

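The crops confirm it: the grey pot with the steel lid stands on the board, with its lid centre at about crop (381,329). The bar has black paddles at crop (167,107) and (668,165), and the V blocks lie on the far side. Next I'll fit the frame and pot poses.

```bash
cat > h.py <<'E'
from cell import monitor, viewer, robot
import numpy as np, cv2
from scipy.optimize import least_squares
from scipy.spatial.transform import Rotation as Ro
P={n:viewer.camera_params(n) for n in("scene","top")}
def proj(n,X):
    p=P[n];c=np.atleast_2d(X)@np.array(p["R"]).T+np.array(p["t"]);c=c@np.array(p["camera_matrix"]).T
    return c[:,:2]/c[:,2:]
E
python3 - <<'E'
from h import *
T=lambda L:(np.array(L)+.5)/5.2-.5+[270,140]
S=lambda L:(np.array(L)+.5)/3.8-.5+[225,145]
C=np.array([[.09,.16],[.09,-.16],[-.18,-.16],[-.18,.16]])
tc=T([(137,47),(687,107),(645,577),(78,510)]);sc=S([(297,545),(30,290),(282,115),(552,338)])
kt=T([(167,107),(668,165)]);ks=S([(344,278),(113,83)])
W=lambda q,xy,z:np.c_[np.array([q[0],q[1]])+xy@np.array([[np.cos(q[2]),np.sin(q[2])],[-np.sin(q[2]),np.cos(q[2])]]),np.full(len(xy),z)]
K=np.array([[0,.12],[0,-.12]])
f=lambda q:np.r_[(proj("top",W(q,C,.015))-tc).ravel(),(proj("scene",W(q,C,.015))-sc).ravel(),(proj("top",W(q,K,.22))-kt).ravel(),(proj("scene",W(q,K,.22))-ks).ravel()]
r=least_squares(f,[.55,0,0]);q=r.x
print("frame",q.round(4));print(r.fun.reshape(-1,2).round(1).tolist())
print("knobs",W(q,K,.221).round(4))
# lid: extreme points
a=np.linspace(0,2*np.pi,181)
def g(p):
    ring=np.c_[p[0]+.0755*np.cos(a),p[1]+.0755*np.sin(a),np.full(181,.105)]
    t=proj("top",ring);s=proj("scene",ring)
    return [t[:,0].min()-T([(238,0)])[0,0],t[:,0].max()-T([(524,0)])[0,0],t[:,1].max()-T([(0,472)])[0,1],
            s[:,0].min()-S([(218,0)])[0,0],s[:,0].max()-S([(414,0)])[0,0],s[:,1].min()-S([(0,149)])[0,1]]
r=least_squares(g,q[:2]-[.06,0]);print("pot",r.x.round(4),r.fun.round(1))
c,s=np.cos(q[2]),np.sin(q[2]);d=r.x-q[:2];print("pot in frame",c*d[0]+s*d[1],-s*d[0]+c*d[1])
o=monitor.observe();print(Ro.from_euler('xyz',o["tool_rot"]).as_matrix().round(3))
# knob paddle direction from top (dark mask)
im=cv2.imread("pics/top0.png")
for cx,cy,k in((302,161,0),(398,171,1)):
    m=(im[cy-12:cy+7,cx-14:cx+15].max(2)<40).astype(np.uint8)
    n,l,st,ce=cv2.connectedComponentsWithStats(m);i=1+st[1:,4].argmax()
    y,x=np.nonzero(l==i);v=np.linalg.eigh(np.cov(np.c_[x,y].T))[1][:,1]
    b=W(q,K,.221)[k];J=np.array([(proj("top",b+e)-proj("top",b))[0] for e in (np.array([.01,0,0]),np.array([0,.01,0]))]).T
    w=np.linalg.solve(J,v);print("paddle world yaw",np.arctan2(w[1],w[0]),"cent",ce[i]+[cx-14,cy-12],st[i])
E
```

```text
frame [ 0.5814 -0.0722 -0.0973]
[[-0.5, 0.1], [-0.1, 0.3], [0.2, 0.1], [-0.9, 0.2], [-0.9, 1.9], [-1.0, -0.4], [-0.5, -0.6], [0.3, -1.0], [-0.4, 0.8], [-0.4, 0.3], [-0.8, -0.3], [0.0, -0.3]]
knobs [[ 0.5931  0.0472  0.221 ]
 [ 0.5698 -0.1916  0.221 ]]
pot [ 0.5076 -0.0605] [-0.8 -0.3  0.5 -1.3  0.  -0.6]
pot in frame -0.07460357636970413 0.004490372814752612
[[-0.916  0.401 -0.001]
 [ 0.401  0.916 -0.001]
 [ 0.    -0.001 -1.   ]]
paddle world yaw 1.37317808733882 cent [301.21641791 160.62686567] [  4   7  20  10 134]
paddle world yaw 1.1964831532605127 cent [397.84722222 171.86111111] [  4   7  21  12 144]
```

>>> move_arm:
  deltas:
    - {"x": -0.038, "y": -0.03, "wz": -3, "hand": 0.65}
    - {"x": -0.088, "y": -0.072, "wz": -6, "hand": 0.65}
    - {"x": -0.137, "y": -0.114, "wz": -9, "hand": 0.65}
    - {"x": -0.183, "y": -0.158, "wz": -12, "hand": 0.65}
    - {"x": -0.225, "y": -0.204, "wz": -15, "hand": 0.65}
    - {"x": -0.265, "y": -0.25, "wz": -18, "hand": 0.65}
    - {"x": -0.301, "y": -0.298, "wz": -18, "hand": 0.65}
    - {"x": -0.336, "y": -0.347, "wz": -18, "hand": 0.65}
  grip_force: 20

```text
schema error: expected keys x, y, z, wx, wy, wz, hand
```

>>> move_arm:
  deltas:
    - {"x": -0.038, "y": -0.03, "z": 0, "wx": 0, "wy": 0, "wz": -3, "hand": 0.65}
    - {"x": -0.088, "y": -0.072, "z": 0, "wx": 0, "wy": 0, "wz": -6, "hand": 0.65}
    - {"x": -0.137, "y": -0.114, "z": 0, "wx": 0, "wy": 0, "wz": -9, "hand": 0.65}
    - {"x": -0.183, "y": -0.158, "z": 0, "wx": 0, "wy": 0, "wz": -12, "hand": 0.65}
    - {"x": -0.225, "y": -0.204, "z": 0, "wx": 0, "wy": 0, "wz": -15, "hand": 0.65}
    - {"x": -0.265, "y": -0.25, "z": 0, "wx": 0, "wy": 0, "wz": -18, "hand": 0.65}
    - {"x": -0.301, "y": -0.298, "z": 0, "wx": 0, "wy": 0, "wz": -18, "hand": 0.65}
    - {"x": -0.336, "y": -0.347, "z": 0, "wx": 0, "wy": 0, "wz": -18, "hand": 0.65}
  grip_force: 20

```text
time: 1.1
tool_pos: [0.3792, 0.0263, 0.2267]
tool_rot: [3.141, 0.0, 3.043]
contact_force: [1.7, 0.1, 0.0]
opening: 0.0596
```

>>> move_arm:
  deltas:
    - {"x": -0.012, "y": -0.045, "z": 0.02, "wx": 0, "wy": 0, "wz": 0, "hand": 0.65}
    - {"x": -0.021, "y": -0.077, "z": 0.06, "wx": 0, "wy": 0, "wz": 0, "hand": 0.65}
    - {"x": -0.021, "y": -0.077, "z": 0.11, "wx": 0, "wy": 0, "wz": 0, "hand": 0.65}
    - {"x": -0.021, "y": -0.077, "z": 0.155, "wx": 0, "wy": 0, "wz": 0, "hand": 0.65}
    - {"x": -0.021, "y": -0.077, "z": 0.177, "wx": 0, "wy": 0, "wz": 0, "hand": 0.65}
    - {"x": -0.03, "y": -0.077, "z": 0.177, "wx": 0, "wy": 0, "wz": 0, "hand": 0.65}
    - {"x": -0.045, "y": -0.077, "z": 0.177, "wx": 0, "wy": 0, "wz": 0, "hand": 0.65}
    - {"x": -0.055, "y": -0.077, "z": 0.177, "wx": 0, "wy": 0, "wz": 0, "hand": 0.65}

```text
time: 2.1
tool_pos: [0.4282, -0.0541, 0.0508]
tool_rot: [-3.141, 0.003, 3.043]
contact_force: [0.4, -0.4, -0.1]
opening: 0.0596
```

>>> move_arm:
  deltas:
    - {"x": -0.006, "y": 0, "z": 0, "wx": 0, "wy": 0, "wz": 0, "hand": 0.65}
    - {"x": -0.014, "y": 0, "z": 0, "wx": 0, "wy": 0, "wz": 0, "hand": 0.65}
    - {"x": -0.023, "y": 0, "z": 0, "wx": 0, "wy": 0, "wz": 0, "hand": 0.65}
    - {"x": -0.032, "y": 0, "z": 0, "wx": 0, "wy": 0, "wz": 0, "hand": 0.65}
    - {"x": -0.041, "y": 0, "z": 0, "wx": 0, "wy": 0, "wz": 0, "hand": 0.65}
    - {"x": -0.05, "y": 0, "z": 0, "wx": 0, "wy": 0, "wz": 0, "hand": 0.65}
    - {"x": -0.057, "y": 0, "z": 0, "wx": 0, "wy": 0, "wz": 0, "hand": 0.65}
    - {"x": -0.062, "y": 0, "z": 0, "wx": 0, "wy": 0, "wz": 0, "hand": 0.65}

```text
time: 3.1
tool_pos: [0.4867, -0.0594, 0.05]
tool_rot: [3.141, -0.003, 3.043]
contact_force: [-7.4, 0.8, 5.0]
opening: 0.0601
```

>>> move_arm:
  deltas:
    - {"x": -0.003, "y": 0, "z": 0, "wx": 0, "wy": 0, "wz": 0, "hand": 0.65}
    - {"x": -0.006, "y": 0, "z": 0, "wx": 0, "wy": 0, "wz": 0, "hand": 0.65}
    - {"x": -0.009, "y": 0, "z": 0, "wx": 0, "wy": 0, "wz": 0, "hand": 0.65}

```text
time: 3.48
tool_pos: [0.4954, -0.0603, 0.05]
tool_rot: [3.141, -0.003, 3.043]
contact_force: [-5.6, 0.3, 4.6]
opening: 0.06
```

>>> move_arm:
  deltas:
    - {"x": -0.002, "y": 0, "z": 0, "wx": 0, "wy": 0, "wz": 0, "hand": 0.65}
    - {"x": -0.004, "y": 0, "z": 0, "wx": 0, "wy": 0, "wz": 0, "hand": 0.65}
    - {"x": -0.006, "y": 0, "z": 0, "wx": 0, "wy": 0, "wz": 0, "hand": 0.65}

```text
time: 3.85
tool_pos: [0.5014, -0.0609, 0.05]
tool_rot: [3.141, -0.003, 3.043]
contact_force: [-6.7, 0.4, 4.0]
opening: 0.0598
```

>>> move_arm:
  deltas:
    - {"x": -0.001, "y": 0, "z": 0, "wx": 0, "wy": 0, "wz": 0, "hand": 0.65}
    - {"x": -0.002, "y": 0, "z": 0, "wx": 0, "wy": 0, "wz": 0, "hand": 0.65}

```text
time: 4.1
tool_pos: [0.5015, -0.0608, 0.0499]
tool_rot: [3.141, -0.007, 3.044]
contact_force: [-14.6, 0.2, 11.2]
opening: 0.0599
```

>>> move_arm:
  deltas:
    - {"x": -0.001, "y": 0, "z": 0, "wx": 0, "wy": 0, "wz": 0, "hand": 0.65}
    - {"x": -0.001, "y": 0, "z": 0, "wx": 0, "wy": 0, "wz": 0, "hand": 0.65}
    - {"x": 0.02, "y": 0, "z": 0, "wx": 0, "wy": 0, "wz": 0, "hand": 0.65}
    - {"x": 0.05, "y": 0, "z": 0, "wx": 0, "wy": 0, "wz": 0, "hand": 0.65}
    - {"x": 0.07, "y": 0, "z": -0.05, "wx": 0, "wy": 0, "wz": 0, "hand": 0.65}
    - {"x": 0.07, "y": 0, "z": -0.11, "wx": 0, "wy": 0, "wz": 0, "hand": 0.65}
    - {"x": 0.07, "y": 0, "z": -0.17, "wx": 0, "wy": 0, "wz": 0, "hand": 0.65}
    - {"x": 0.07, "y": 0.02, "z": -0.21, "wx": 0, "wy": 0, "wz": 0, "hand": 0.65}

```text
time: 5.1
tool_pos: [0.4377, -0.0352, 0.2632]
tool_rot: [-3.141, 0.004, 3.041]
contact_force: [0.9, 0.1, 0.1]
opening: 0.0595
```

```bash
cat >> h.py <<'E'
def crops(tag):
    t=viewer.read_camera("top")[140:260,270:420,::-1];s=viewer.read_camera("scene")[145:265,225:345,::-1]
    R=lambda a:cv2.resize(a,None,fx=2.9,fy=2.9,interpolation=cv2.INTER_CUBIC)
    cv2.imwrite(f"pics/{tag}.png",np.hstack([R(t),R(s)]))
E
python3 - <<'E'
from h import *
crops("p1")
q=[.5814,-.0722,-.0973]
a=np.linspace(0,6.28,9)[:-1]
for n,o in(("top",(270,140)),("scene",(225,145))):
    for d in(0,-.004):
        c=np.array([q[0]+d*np.cos(q[2]),q[1]+d*np.sin(q[2]),.105])
        ring=c+.0755*np.c_[np.cos(a),np.sin(a),0*a]
        print(n,d,((proj(n,ring)-o+.5)*2.9-.5+([435,0] if n=="scene" else 0)).round().astype(int).tolist())
E
```

```text
top 0 [[224, 31], [168, 52], [144, 106], [166, 162], [223, 186], [280, 164], [303, 109], [280, 54]]
top -0.004 [[224, 35], [168, 56], [144, 110], [166, 166], [222, 190], [279, 168], [303, 113], [280, 58]]
scene 0 [[558, 259], [615, 275], [672, 252], [692, 205], [667, 163], [612, 149], [559, 169], [535, 214]]
scene -0.004 [[561, 257], [618, 273], [675, 249], [695, 203], [670, 161], [615, 147], [562, 167], [538, 212]]
```

View pics/p1.png

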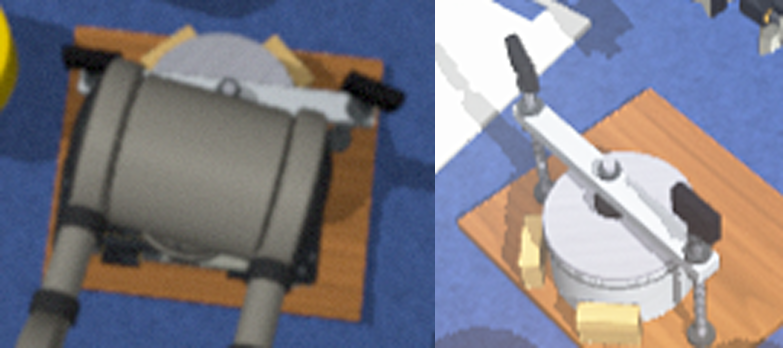

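The pot is home: it touches both V blocks, and its far lid edge is at crop (222,33), where 31 was predicted for home. The bar and foot are still above the lid. Next is the left knob.

>>> move_arm:
  deltas:
    - {"x": -0.02, "y": 0.012, "z": 0, "wx": 0, "wy": 0, "wz": 10.5, "hand": 0.6}
    - {"x": -0.05, "y": 0.03, "z": 0, "wx": 0, "wy": 0, "wz": 21, "hand": 0.6}
    - {"x": -0.08, "y": 0.05, "z": 0, "wx": 0, "wy": 0, "wz": 31.5, "hand": 0.6}
    - {"x": -0.11, "y": 0.072, "z": 0, "wx": 0, "wy": 0, "wz": 42, "hand": 0.6}
    - {"x": -0.135, "y": 0.09, "z": 0, "wx": 0, "wy": 0, "wz": 52.5, "hand": 0.6}
    - {"x": -0.146, "y": 0.097, "z": 0, "wx": 0, "wy": 0, "wz": 63, "hand": 0.6}
    - {"x": -0.146, "y": 0.097, "z": 0, "wx": 0, "wy": 0, "wz": 73.5, "hand": 0.6}
    - {"x": -0.146, "y": 0.097, "z": 0, "wx": 0, "wy": 0, "wz": 84, "hand": 0.6}

```text
time: 6.2
tool_pos: [0.5918, 0.0474, 0.2585]
tool_rot: [-3.14, -0.0, 1.571]
contact_force: [-0.1, -0.1, -0.5]
opening: 0.0549
```

```bash
python3 -c "
from h import *
o=monitor.observe();print(o['tool_pos'],o['tool_rot'],o['qpos'].round(3),o['torque'],o['contact_force'])"
```

```text
[0.59178982 0.04743693 0.25852003] [-3.13964290e+00 -2.77955012e-05  1.57130359e+00] [-0.049  0.451  1.267 -0.     1.425 -0.05 ] [-0.07212526  0.01536839  0.02125975] [-0.06813151 -0.0507331  -0.47171278]
```

>>> move_arm:
  deltas:
    - {"x": 0, "y": 0.001, "z": 0.01, "wx": 0, "wy": 0, "wz": 10.5, "hand": 0.6}
    - {"x": 0, "y": 0.001, "z": 0.033, "wx": 0, "wy": 0, "wz": 11.3, "hand": 0.6}
    - {"x": 0, "y": 0.001, "z": 0.0565, "wx": 0, "wy": 0, "wz": 11.3, "hand": 0.6}
    - {"x": 0, "y": 0.001, "z": 0.0565, "wx": 0, "wy": 0, "wz": 11.3, "hand": 0}
    - {"x": 0, "y": 0.001, "z": 0.0565, "wx": 0, "wy": 0, "wz": 11.3, "hand": 0}
    - {"x": 0, "y": 0.001, "z": 0.0565, "wx": 0, "wy": 0, "wz": 11.3, "hand": 0}
    - {"x": 0, "y": 0.001, "z": 0.0565, "wx": 0, "wy": 0, "wz": 11.3, "hand": 0}
  grip_force: 45

```text
time: 7.08
tool_pos: [0.5934, 0.0474, 0.204]
tool_rot: [3.14, -0.0, 1.38]
contact_force: [-0.3, 0.6, -0.5]
opening: 0.0192
```

```bash
cat > o.py <<'E'
from h import *
o=monitor.observe();print(o['tool_pos'].round(4),o['tool_rot'].round(4),'q6',o['qpos'][5].round(3),'T',o['torque'].round(3),'F',o['contact_force'].round(1),'e6',o['joint_efforts'][5].round(3),o['opening'].round(4))
E
python3 o.py
```

```text
Traceback (most recent call last):
  File "o.py", line 2, in <module>
    o=monitor.observe();print(o['tool_pos'].round(4),o['tool_rot'].round(4),'q6',o['qpos'][5].round(3),'T',o['torque'].round(3),'F',o['contact_force'].round(1),'e6',o['joint_efforts'][5].round(3),o['opening'].round(4))
                                                                                                                                                                                                    ^^^^^^^^^^^^^^^^^^
AttributeError: 'float' object has no attribute 'round'
```

>>> move_arm:
  deltas:
    - {"x": 0, "y": 0, "z": 0.002, "wx": 0, "wy": 0, "wz": 0, "hand": 0}
    - {"x": 0, "y": 0, "z": 0.002, "wx": 0, "wy": 0, "wz": 0, "hand": 0}
    - {"x": 0, "y": 0, "z": 0.002, "wx": 0, "wy": 0, "wz": 8, "hand": 0}
    - {"x": 0, "y": 0, "z": 0.002, "wx": 0, "wy": 0, "wz": 16, "hand": 0}

```text
time: 7.58
tool_pos: [0.5951, 0.0472, 0.2036]
tool_rot: [3.135, -0.003, 1.096]
contact_force: [3.5, -1.4, 7.7]
opening: 0.0141
```

```bash
sed -i "s/o\['opening'\].round(4)/round(o['opening'],4)/" o.py; python3 o.py
```

```text
[0.5951 0.0472 0.2036] [ 3.1354e+00 -2.5000e-03  1.0962e+00] q6 0.426 T [-0.205 -0.34   0.181] F [ 3.5 -1.4  7.7] e6 -1.312 0.0141
```

>>> move_arm:
  deltas:
    - {"x": 0, "y": 0, "z": -0.002, "wx": 0, "wy": 0, "wz": 10, "hand": 0}
    - {"x": 0, "y": 0, "z": -0.002, "wx": 0, "wy": 0, "wz": 20, "hand": 0}
    - {"x": 0, "y": 0, "z": -0.002, "wx": 0, "wy": 0, "wz": 30, "hand": 0}
    - {"x": 0, "y": 0, "z": -0.002, "wx": 0, "wy": 0, "wz": 40, "hand": 0}
    - {"x": 0, "y": 0, "z": -0.002, "wx": 0, "wy": 0, "wz": 50, "hand": 0}
    - {"x": 0, "y": 0, "z": -0.002, "wx": 0, "wy": 0, "wz": 60, "hand": 0}
    - {"x": 0, "y": 0, "z": -0.002, "wx": 0, "wy": 0, "wz": 68, "hand": 0}

```text
time: 8.45
tool_pos: [0.5957, 0.0457, 0.2038]
tool_rot: [3.139, -0.007, -0.092]
contact_force: [10.0, -5.7, -2.5]
opening: 0.014
```

```bash
python3 o.py
```

```text
[0.5957 0.0457 0.2038] [ 3.1395 -0.0065 -0.0917] q6 1.613 T [-0.989 -1.224  0.146] F [10.  -5.7 -2.5] e6 -1.142 0.014
```

>>> move_arm:
  deltas:
    - {"x": 0, "y": 0, "z": 0, "wx": 0, "wy": 0, "wz": 0, "hand": 0.5}
    - {"x": 0, "y": 0, "z": -0.02, "wx": 0, "wy": 0, "wz": 0, "hand": 0.5}
    - {"x": 0.0, "y": 0.03, "z": -0.05, "wx": 0, "wy": 0, "wz": -10.5, "hand": 0.5}
    - {"x": 0.0, "y": 0.085, "z": -0.055, "wx": 0, "wy": 0, "wz": -21, "hand": 0.5}
    - {"x": 0.001, "y": 0.14, "z": -0.055, "wx": 0, "wy": 0, "wz": -31.5, "hand": 0.5}
    - {"x": 0.002, "y": 0.195, "z": -0.055, "wx": 0, "wy": 0, "wz": -42, "hand": 0.5}
    - {"x": 0.002, "y": 0.23, "z": -0.055, "wx": 0, "wy": 0, "wz": -52.5, "hand": 0.5}
    - {"x": 0.002, "y": 0.2417, "z": -0.055, "wx": 0, "wy": 0, "wz": -63, "hand": 0.5}

```text
time: 9.45
tool_pos: [0.5736, -0.1957, 0.2581]
tool_rot: [-3.141, 0.0, 1.018]
contact_force: [0.3, 0.3, 0.5]
opening: 0.0458
```

```bash
python3 o.py
```

```text
[ 0.5736 -0.1957  0.2581] [-3.1411e+00  1.0000e-04  1.0178e+00] q6 0.098 T [-0.057  0.048 -0.001] F [0.3 0.3 0.5] e6 1.964 0.0458
```

>>> move_arm:
  deltas:
    - {"x": 0.0015, "y": -0.003, "z": 0.01, "wx": 0, "wy": 0, "wz": -10, "hand": 0.5}
    - {"x": 0.0015, "y": -0.003, "z": 0.035, "wx": 0, "wy": 0, "wz": -10, "hand": 0.4}
    - {"x": 0.0015, "y": -0.003, "z": 0.054, "wx": 0, "wy": 0, "wz": -10, "hand": 0.2}
    - {"x": 0.0015, "y": -0.003, "z": 0.054, "wx": 0, "wy": 0, "wz": -10, "hand": 0}
    - {"x": 0.0015, "y": -0.003, "z": 0.054, "wx": 0, "wy": 0, "wz": -10, "hand": 0}
    - {"x": 0.0015, "y": -0.003, "z": 0.054, "wx": 0, "wy": 0, "wz": -10, "hand": 0}

```text
time: 10.2
tool_pos: [0.5717, -0.1902, 0.2044]
tool_rot: [-3.14, -0.0, 1.188]
contact_force: [-4.6, 2.4, -1.4]
opening: 0.014
```

```bash
python3 o.py
```

```text
[ 0.5717 -0.1902  0.2044] [-3.1396e+00 -3.0000e-04  1.1879e+00] q6 -0.066 T [ 0.274  0.795 -0.115] F [-4.6  2.4 -1.4] e6 -0.171 0.014
```

>>> move_arm:
  deltas:
    - {"x": 0, "y": 0, "z": 0, "wx": 0, "wy": 0, "wz": 10, "hand": 0}
    - {"x": 0, "y": 0, "z": 0, "wx": 0, "wy": 0, "wz": 20, "hand": 0}
    - {"x": 0, "y": 0, "z": 0, "wx": 0, "wy": 0, "wz": 30, "hand": 0}
    - {"x": 0, "y": 0, "z": 0, "wx": 0, "wy": 0, "wz": 40, "hand": 0}
    - {"x": 0, "y": 0, "z": 0, "wx": 0, "wy": 0, "wz": 50, "hand": 0}
    - {"x": 0, "y": 0, "z": 0, "wx": 0, "wy": 0, "wz": 60, "hand": 0}
    - {"x": 0, "y": 0, "z": 0, "wx": 0, "wy": 0, "wz": 69, "hand": 0}
    - {"x": 0, "y": 0, "z": 0, "wx": 0, "wy": 0, "wz": 75, "hand": 0}

```text
time: 11.2
tool_pos: [0.5734, -0.1934, 0.2045]
tool_rot: [3.137, -0.003, -0.125]
contact_force: [2.6, -9.8, -7.0]
opening: 0.0138
```

```bash
python3 o.py
```

```text
[ 0.5734 -0.1934  0.2045] [ 3.1372 -0.0033 -0.1254] q6 1.247 T [-1.522 -0.11   0.115] F [ 2.6 -9.8 -7. ] e6 -0.66 0.0138
```

>>> move_arm:
  deltas:
    - {"x": 0, "y": 0, "z": 0, "wx": 0, "wy": 0, "wz": 5, "hand": 0}
    - {"x": 0, "y": 0, "z": 0, "wx": 0, "wy": 0, "wz": 10, "hand": 0}

```text
time: 11.45
tool_pos: [0.5733, -0.1939, 0.2045]
tool_rot: [3.137, -0.004, -0.299]
contact_force: [1.3, -12.1, -7.3]
opening: 0.0135
```

```bash
python3 o.py
```

```text
[ 0.5733 -0.1939  0.2045] [ 3.137 -0.004 -0.299] q6 1.42 T [-1.751 -0.035  0.249] F [  1.3 -12.1  -7.3] e6 -0.7 0.0135
```

>>> move_arm:
  deltas:
    - {"x": 0, "y": 0, "z": 0, "wx": 0, "wy": 0, "wz": 5, "hand": 0}

```text
time: 11.58
tool_pos: [0.5732, -0.1941, 0.2045]
tool_rot: [3.137, -0.004, -0.386]
contact_force: [1.3, -12.3, -8.0]
opening: 0.0138
```

```bash
python3 o.py; python3 -c "
from h import *
s=viewer.read_camera('scene')[160:240,245:345,::-1];cv2.imwrite('pics/p2.png',cv2.resize(s,None,fx=7,fy=7,interpolation=cv2.INTER_CUBIC))"
```

```text
[ 0.5732 -0.1941  0.2045] [ 3.137  -0.0044 -0.3863] q6 1.508 T [-1.788  0.06   0.211] F [  1.3 -12.3  -8. ] e6 -0.701 0.0138
```

View pics/p2.png

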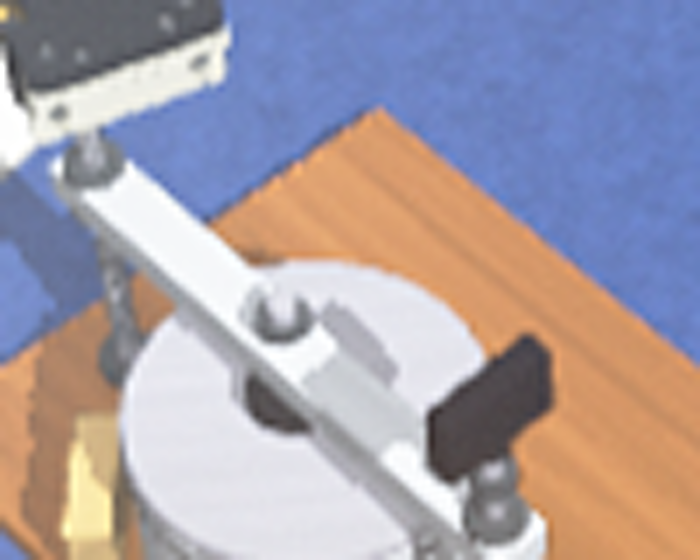

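Run:
```python
from h import *
a=np.linspace(0,6.28,200)
for z in(.104,.107,.110,.113):
  r=np.c_[.5825+.019*np.cos(a),-.0735+.019*np.sin(a),0*a+z]; u=(proj("scene",r)-[245,160]+.5)*7-.5
  print(z,"left",u[:,0].min().round(),"bottom",u[u[:,1].argmax()].round())
for p in ((.5957,.0457),(.5734,-.1939)): print(((proj("scene",[*p,.150])-[245,160]+.5)*7).round())
print(((proj("scene",[.5825,-.0735,.15])-[245,160]+.5)*7).round())
```

```text
0.104 left 240.0 bottom [284. 442.]
0.107 left 239.0 bottom [284. 438.]
0.11 left 239.0 bottom [283. 433.]
0.113 left 238.0 bottom [282. 429.]
[[486. 521.]]
[[ 81. 167.]]
[[279. 333.]]
```

>>> move_arm:
  deltas:
    - {"x": 0, "y": 0, "z": 0, "wx": 0, "wy": 0, "wz": 6, "hand": 0}
    - {"x": 0, "y": 0, "z": 0, "wx": 0, "wy": 0, "wz": 12, "hand": 0}

```text
time: 11.88
tool_pos: [0.5729, -0.1947, 0.2045]
tool_rot: [3.137, -0.005, -0.597]
contact_force: [-1.2, -13.1, -7.4]
opening: 0.0134
```

```bash
python3 o.py
```

```text
[ 0.5729 -0.1947  0.2045] [ 3.137  -0.0052 -0.5965] q6 1.717 T [-2.112  0.294  0.237] F [ -1.2 -13.1  -7.4] e6 -0.892 0.0134
```

>>> move_arm:
  deltas:
    - {"x": 0, "y": 0, "z": 0, "wx": 0, "wy": 0, "wz": 6, "hand": 0}

```text
time: 12.0
tool_pos: [0.5727, -0.1949, 0.2045]
tool_rot: [3.137, -0.006, -0.701]
contact_force: [-0.4, -13.9, -6.9]
opening: 0.0136
```

```bash
python3 o.py
```

```text
[ 0.5727 -0.1949  0.2045] [ 3.137  -0.0055 -0.7014] q6 1.822 T [-2.242  0.416  0.262] F [ -0.4 -13.9  -6.9] e6 -0.882 0.0136
```

>>> move_arm:
  deltas:
    - {"x": 0, "y": 0, "z": 0, "wx": 0, "wy": 0, "wz": 6, "hand": 0}

```text
time: 12.12
tool_pos: [0.5725, -0.1951, 0.2045]
tool_rot: [3.137, -0.006, -0.806]
contact_force: [-2.6, -15.2, -6.9]
opening: 0.0141
```

```bash
python3 o.py
```

```text
[ 0.5725 -0.1951  0.2045] [ 3.1371 -0.0059 -0.8063] q6 1.927 T [-2.332  0.557  0.214] F [ -2.6 -15.2  -6.9] e6 -0.881 0.0141
```

>>> move_arm:
  deltas:
    - {"x": 0, "y": 0, "z": 0, "wx": 0, "wy": 0, "wz": 6, "hand": 0}

```text
time: 12.25
tool_pos: [0.5722, -0.1953, 0.2045]
tool_rot: [3.137, -0.006, -0.911]
contact_force: [-2.5, -15.7, -6.0]
opening: 0.0135
```

```bash
python3 o.py
```

```text
[ 0.5722 -0.1953  0.2045] [ 3.1372 -0.0062 -0.9111] q6 2.032 T [-2.391  0.734  0.244] F [ -2.5 -15.7  -6. ] e6 -0.881 0.0135
```

>>> move_arm:
  deltas:
    - {"x": 0, "y": 0, "z": 0, "wx": 0, "wy": 0, "wz": 0, "hand": 0.4}
    - {"x": 0, "y": 0, "z": -0.02, "wx": 0, "wy": 0, "wz": 0, "hand": 0.4}
    - {"x": -0.014, "y": -0.013, "z": -0.05, "wx": 0, "wy": 0, "wz": -8, "hand": 0.4}
    - {"x": -0.055, "y": -0.052, "z": -0.053, "wx": 0, "wy": 0, "wz": -18, "hand": 0.4}
    - {"x": -0.096, "y": -0.09, "z": -0.053, "wx": 0, "wy": 0, "wz": -28, "hand": 0.4}
    - {"x": -0.136, "y": -0.128, "z": -0.053, "wx": 0, "wy": 0, "wz": -38, "hand": 0.4}
    - {"x": -0.165, "y": -0.155, "z": -0.053, "wx": 0, "wy": 0, "wz": -47, "hand": 0.4}
    - {"x": -0.175, "y": -0.164, "z": -0.053, "wx": 0, "wy": 0, "wz": -47, "hand": 0.4}

```text
time: 13.25
tool_pos: [0.5943, 0.0508, 0.2584]
tool_rot: [-3.141, -0.003, -0.083]
contact_force: [0.7, -0.2, 0.9]
opening: 0.0369
```

```bash
python3 o.py
```

```text
[0.5943 0.0508 0.2584] [-3.1408e+00 -2.7000e-03 -8.2900e-02] q6 1.61 T [-0.041  0.127 -0.01 ] F [ 0.7 -0.2  0.9] e6 -0.834 0.0369
```

>>> move_arm:
  deltas:
    - {"x": 0, "y": 0, "z": 0.01, "wx": 0, "wy": 0, "wz": 0.5, "hand": 0.4}

```text
time: 13.38
tool_pos: [0.5945, 0.0486, 0.2482]
tool_rot: [-3.142, -0.003, -0.096]
contact_force: [-0.2, -0.6, -0.2]
opening: 0.0371
```

>>> move_arm:
  deltas:
    - {"x": 0, "y": 0.002, "z": 0.022, "wx": 0, "wy": 0, "wz": 0, "hand": 0.4}
    - {"x": 0, "y": 0.0025, "z": 0.044, "wx": 0, "wy": 0, "wz": 0, "hand": 0.2}
    - {"x": 0, "y": 0.0025, "z": 0.044, "wx": 0, "wy": 0, "wz": 0, "hand": 0}
    - {"x": 0, "y": 0.0025, "z": 0.044, "wx": 0, "wy": 0, "wz": 0, "hand": 0}
    - {"x": 0, "y": 0.0025, "z": 0.044, "wx": 0, "wy": 0, "wz": 0, "hand": 0}

```text
time: 14.0
tool_pos: [0.5935, 0.0457, 0.203]
tool_rot: [-3.141, 0.0, -0.096]
contact_force: [1.7, 3.4, -7.2]
opening: 0.0133
```

>>> move_arm:
  deltas:
    - {"x": 0, "y": 0, "z": 0, "wx": 0, "wy": 0, "wz": 6, "hand": 0}
    - {"x": 0, "y": 0, "z": 0, "wx": 0, "wy": 0, "wz": 12, "hand": 0}
    - {"x": 0, "y": 0, "z": 0, "wx": 0, "wy": 0, "wz": 18, "hand": 0}

```text
time: 14.38
tool_pos: [0.5936, 0.046, 0.203]
tool_rot: [-3.141, 0.0, -0.413]
contact_force: [1.4, 3.6, -7.7]
opening: 0.0136
```

```bash
python3 o.py
```

```text
[0.5936 0.046  0.203 ] [-3.1411e+00  4.0000e-04 -4.1270e-01] q6 1.932 T [ 0.535 -0.067  0.135] F [ 1.4  3.6 -7.7] e6 -0.928 0.0136
```

>>> move_arm:
  deltas:
    - {"x": 0, "y": 0, "z": 0, "wx": 0, "wy": 0, "wz": 6, "hand": 0}
    - {"x": 0, "y": 0, "z": 0, "wx": 0, "wy": 0, "wz": 12, "hand": 0}

```text
time: 14.62
tool_pos: [0.5936, 0.0461, 0.203]
tool_rot: [-3.141, 0.001, -0.622]
contact_force: [2.9, 4.3, -7.7]
opening: 0.0141
```

```bash
python3 o.py
```

```text
[0.5936 0.0461 0.203 ] [-3.1409e+00  5.0000e-04 -6.2210e-01] q6 2.141 T [ 0.638 -0.176  0.193] F [ 2.9  4.3 -7.7] e6 -0.927 0.0141
```

>>> move_arm:
  deltas:
    - {"x": 0, "y": 0, "z": 0, "wx": 0, "wy": 0, "wz": 6, "hand": 0}
    - {"x": 0, "y": 0, "z": 0, "wx": 0, "wy": 0, "wz": 12, "hand": 0}

```text
time: 14.88
tool_pos: [0.5937, 0.0463, 0.203]
tool_rot: [-3.141, 0.001, -0.831]
contact_force: [1.5, 4.8, -9.2]
opening: 0.0139
```

```bash
python3 o.py
```

```text
[0.5937 0.0463 0.203 ] [-3.1406e+00  7.0000e-04 -8.3150e-01] q6 2.35 T [ 0.781 -0.151  0.122] F [ 1.5  4.8 -9.2] e6 -0.927 0.0139
```

```bash
python3 -c "
from h import *
a=viewer.read_camera('scene');cv2.imwrite('pics/raw3.png',a[:,:,::-1])
s=a[180:240,260:320,::-1];p=cv2.imread('pics/p2.png');p=cv2.resize(p,(100,80),interpolation=cv2.INTER_AREA)[20:80,15:75]
R=lambda s:cv2.resize(s,None,fx=6.6,fy=6.6,interpolation=cv2.INTER_CUBIC)
cv2.imwrite('pics/p3.png',np.hstack([R(p),R(s)]))
g=lambda s:s[:,:,1].astype(int)
for c in (24,26,28):print(c,g(p)[28:50,c].tolist(),g(s)[28:50,c].tolist())
"
```

```text
24 [110, 210, 252, 252, 230, 179, 160, 146, 112, 82, 80, 80, 77, 139, 214, 233, 228, 227, 226, 226, 228, 229] [97, 100, 171, 216, 208, 177, 151, 155, 136, 98, 74, 77, 75, 69, 136, 189, 217, 229, 227, 228, 231, 231]
26 [123, 217, 252, 251, 251, 250, 223, 175, 161, 144, 107, 81, 74, 93, 187, 233, 230, 227, 226, 226, 230, 230] [96, 120, 184, 216, 211, 215, 197, 170, 155, 154, 127, 82, 73, 67, 117, 161, 210, 232, 228, 229, 231, 232]
28 [218, 251, 250, 249, 248, 233, 213, 221, 207, 173, 160, 136, 89, 99, 182, 230, 230, 227, 227, 227, 229, 230] [130, 187, 212, 210, 212, 214, 212, 212, 193, 161, 155, 147, 112, 70, 140, 213, 232, 231, 228, 229, 231, 231]
```

View pics/p3.png

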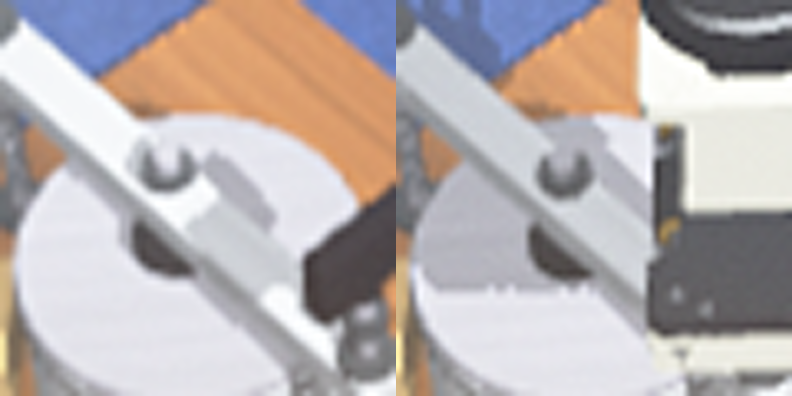

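>>> move_arm:
  deltas:
    - {"x": 0, "y": 0, "z": 0, "wx": 0, "wy": 0, "wz": 6, "hand": 0}
    - {"x": 0, "y": 0, "z": 0, "wx": 0, "wy": 0, "wz": 12, "hand": 0}

```text
time: 15.18
tool_pos: [0.5939, 0.0464, 0.203]
tool_rot: [-3.14, 0.001, -1.041]
contact_force: [2.9, 5.8, -8.6]
opening: 0.0141
```

```bash
python3 o.py
```

```text
[0.5939 0.0464 0.203 ] [-3.1404e+00  8.0000e-04 -1.0409e+00] q6 2.56 T [ 0.837 -0.297  0.193] F [ 2.9  5.8 -8.6] e6 -0.915 0.0141
```

>>> move_arm:
  deltas:
    - {"x": 0, "y": 0, "z": 0, "wx": 0, "wy": 0, "wz": 6, "hand": 0}

```text
time: 15.3
tool_pos: [0.5939, 0.0464, 0.203]
tool_rot: [-3.14, 0.001, -1.146]
contact_force: [3.6, 4.8, -8.4]
opening: 0.014
```

```bash
python3 o.py
```

```text
[0.5939 0.0464 0.203 ] [-3.1403e+00  9.0000e-04 -1.1456e+00] q6 2.665 T [ 0.848 -0.353  0.243] F [ 3.6  4.8 -8.4] e6 -0.895 0.014
```

>>> move_arm:
  deltas:
    - {"x": 0, "y": 0, "z": 0, "wx": 0, "wy": 0, "wz": 6, "hand": 0}
    - {"x": 0, "y": 0, "z": 0, "wx": 0, "wy": 0, "wz": 12, "hand": 0}

```text
time: 15.55
tool_pos: [0.5941, 0.0465, 0.203]
tool_rot: [-3.14, 0.001, -1.355]
contact_force: [2.7, 5.4, -8.6]
opening: 0.0139
```

```bash
python3 o.py
```

```text
[0.5941 0.0465 0.203 ] [-3.1401e+00  1.2000e-03 -1.3549e+00] q6 2.874 T [ 0.981 -0.442  0.205] F [ 2.7  5.4 -8.6] e6 -0.873 0.0139
```

>>> move_arm:
  deltas:
    - {"x": 0, "y": 0, "z": 0, "wx": 0, "wy": 0, "wz": 0, "hand": 0.4}
    - {"x": 0, "y": 0, "z": -0.02, "wx": 0, "wy": 0, "wz": 0, "hand": 0.4}
    - {"x": 0.02, "y": 0.0063, "z": -0.05, "wx": 0, "wy": 0, "wz": -5, "hand": 0.4}
    - {"x": 0.075, "y": 0.024, "z": -0.053, "wx": 0, "wy": 0, "wz": -12, "hand": 0.4}
    - {"x": 0.13, "y": 0.041, "z": -0.053, "wx": 0, "wy": 0, "wz": -20, "hand": 0.4}
    - {"x": 0.185, "y": 0.0587, "z": -0.053, "wx": 0, "wy": 0, "wz": -25.5, "hand": 0.4}
    - {"x": 0.22, "y": 0.07, "z": -0.053, "wx": 0, "wy": 0, "wz": -25.5, "hand": 0.4}
    - {"x": 0.2286, "y": 0.0725, "z": -0.053, "wx": 0, "wy": 0, "wz": -25.5, "hand": 0.4}

```text
time: 16.55
tool_pos: [0.572, -0.1962, 0.2573]
tool_rot: [-3.142, -0.002, -0.909]
contact_force: [0.5, 0.0, -0.9]
opening: 0.0366
```

>>> move_arm:
  deltas:
    - {"x": 0, "y": 0, "z": 0.01, "wx": 0, "wy": 0, "wz": 0, "hand": 0.4}

```text
time: 16.68
tool_pos: [0.5728, -0.1936, 0.2472]
tool_rot: [-3.14, -0.002, -0.907]
contact_force: [0.2, -0.0, 0.2]
opening: 0.0367
```

```bash
python3 o.py
```

```text
[ 0.5728 -0.1936  0.2472] [-3.1403e+00 -2.5000e-03 -9.0720e-01] q6 2.025 T [0.01  0.178 0.007] F [ 0.2 -0.   0.2] e6 -0.091 0.0367
```

>>> move_arm:
  deltas:
    - {"x": -0.0016, "y": 0.0013, "z": 0.022, "wx": 0, "wy": 0, "wz": 0, "hand": 0.4}
    - {"x": -0.0016, "y": 0.0013, "z": 0.0425, "wx": 0, "wy": 0, "wz": 0, "hand": 0.2}
    - {"x": -0.0016, "y": 0.0013, "z": 0.0425, "wx": 0, "wy": 0, "wz": 0, "hand": 0}
    - {"x": -0.0016, "y": 0.0013, "z": 0.0425, "wx": 0, "wy": 0, "wz": 0, "hand": 0}
    - {"x": -0.0016, "y": 0.0013, "z": 0.0425, "wx": 0, "wy": 0, "wz": 0, "hand": 0}

```text
time: 17.3
tool_pos: [0.5699, -0.192, 0.2038]
tool_rot: [3.141, 0.001, -0.906]
contact_force: [-3.1, 2.2, -3.5]
opening: 0.0138
```

>>> move_arm:
  deltas:
    - {"x": 0, "y": 0, "z": 0, "wx": 0, "wy": 0, "wz": 6, "hand": 0}
    - {"x": 0, "y": 0, "z": 0, "wx": 0, "wy": 0, "wz": 12, "hand": 0}

```text
time: 17.55
tool_pos: [0.5701, -0.192, 0.2038]
tool_rot: [3.141, 0.001, -1.118]
contact_force: [-2.4, 3.0, -3.7]
opening: 0.0139
```

```bash
python3 o.py
```

```text
[ 0.5701 -0.192   0.2038] [ 3.1411e+00  1.2000e-03 -1.1185e+00] q6 2.237 T [0.139 0.718 0.222] F [-2.4  3.  -3.7] e6 -0.887 0.0139
```

>>> move_arm:
  deltas:
    - {"x": 0, "y": 0, "z": 0, "wx": 0, "wy": 0, "wz": 6, "hand": 0}
    - {"x": 0, "y": 0, "z": 0, "wx": 0, "wy": 0, "wz": 12, "hand": 0}

```text
time: 17.8
tool_pos: [0.5702, -0.1919, 0.2039]
tool_rot: [3.141, 0.001, -1.328]
contact_force: [-2.6, 2.6, -3.7]
opening: 0.0138
```

```bash
python3 o.py
```

```text
[ 0.5702 -0.1919  0.2039] [ 3.1412e+00  1.1000e-03 -1.3279e+00] q6 2.446 T [0.14  0.642 0.239] F [-2.6  2.6 -3.7] e6 -0.845 0.0138
```

>>> move_arm:
  deltas:
    - {"x": 0, "y": 0, "z": 0, "wx": 0, "wy": 0, "wz": 6, "hand": 0}

```text
time: 17.92
tool_pos: [0.5703, -0.1919, 0.2039]
tool_rot: [3.141, 0.001, -1.433]
contact_force: [-0.9, 3.3, -3.8]
opening: 0.0136
```

```bash
python3 o.py
```

```text
[ 0.5703 -0.1919  0.2039] [ 3.1414e+00  1.0000e-03 -1.4326e+00] q6 2.551 T [0.266 0.514 0.314] F [-0.9  3.3 -3.8] e6 -0.83 0.0136
```

>>> move_arm:
  deltas:
    - {"x": 0, "y": 0, "z": 0, "wx": 0, "wy": 0, "wz": 6, "hand": 0}

```text
time: 18.05
tool_pos: [0.5704, -0.1918, 0.2039]
tool_rot: [3.142, 0.001, -1.537]
contact_force: [-2.4, 3.8, -1.7]
opening: 0.0138
```

```bash
python3 o.py
```

```text
[ 0.5704 -0.1918  0.2039] [ 3.1415e+00  1.0000e-03 -1.5373e+00] q6 2.656 T [0.21  0.432 0.33 ] F [-2.4  3.8 -1.7] e6 -0.813 0.0138
```

>>> move_arm:
  deltas:
    - {"x": 0, "y": 0, "z": 0, "wx": 0, "wy": 0, "wz": 2, "hand": 0}
    - {"x": 0, "y": 0, "z": 0, "wx": 0, "wy": 0, "wz": 2, "hand": 0}

```text
time: 18.3
tool_pos: [0.5704, -0.1919, 0.2039]
tool_rot: [-3.142, 0.001, -1.568]
contact_force: [-2.1, 4.6, -1.2]
opening: 0.0138
```

```bash
python3 o.py
```

```text
[ 0.5704 -0.1919  0.2039] [-3.1415e+00  1.2000e-03 -1.5682e+00] q6 2.686 T [0.638 0.422 0.089] F [-2.1  4.6 -1.2] e6 0.277 0.0138
```

>>> move_arm:
  deltas:
    - {"x": 0, "y": 0, "z": 0, "wx": 0, "wy": 0, "wz": 0, "hand": 0.4}
    - {"x": 0, "y": 0, "z": -0.02, "wx": 0, "wy": 0, "wz": 0, "hand": 0.4}
    - {"x": -0.02, "y": -0.002, "z": -0.05, "wx": 0, "wy": 0, "wz": -3, "hand": 0.4}
    - {"x": -0.075, "y": -0.0075, "z": -0.053, "wx": 0, "wy": 0, "wz": -6, "hand": 0.4}
    - {"x": -0.13, "y": -0.013, "z": -0.053, "wx": 0, "wy": 0, "wz": -9, "hand": 0.4}
    - {"x": -0.185, "y": -0.0185, "z": -0.053, "wx": 0, "wy": 0, "wz": -12, "hand": 0.4}
    - {"x": -0.228, "y": -0.0225, "z": -0.053, "wx": 0, "wy": 0, "wz": -12, "hand": 0.4}
    - {"x": -0.2384, "y": -0.0236, "z": -0.053, "wx": 0, "wy": 0, "wz": -12, "hand": 0.4}

```text
time: 19.3
tool_pos: [0.5946, 0.0478, 0.2577]
tool_rot: [-3.139, -0.001, -1.357]
contact_force: [-0.1, -1.4, 0.6]
opening: 0.0368
```

>>> move_arm:
  deltas:
    - {"x": 0, "y": 0, "z": 0.01, "wx": 0, "wy": 0, "wz": 0, "hand": 0.4}

```text
time: 19.42
tool_pos: [0.5948, 0.0454, 0.2476]
tool_rot: [-3.138, -0.001, -1.359]
contact_force: [0.4, -1.4, 0.9]
opening: 0.0368
```

```bash
python3 o.py;python3 -c "
from h import *
a=viewer.read_camera('top');s=a[140:215,280:420,::-1];cv2.imwrite('pics/p4.png',cv2.resize(s,None,fx=5.5,fy=5.5,interpolation=cv2.INTER_CUBIC))"
```

```text
[0.5948 0.0454 0.2476] [-3.1383e+00 -1.5000e-03 -1.3594e+00] q6 2.878 T [ 0.041  0.123 -0.018] F [ 0.4 -1.4  0.9] e6 0.101 0.0368
```

>>> move_arm:
  deltas:
    - {"x": 0, "y": 0, "z": 0.022, "wx": 0, "wy": 0, "wz": 0, "hand": 0.4}
    - {"x": 0, "y": 0, "z": 0.043, "wx": 0, "wy": 0, "wz": 0, "hand": 0.2}
    - {"x": 0, "y": 0, "z": 0.043, "wx": 0, "wy": 0, "wz": 0, "hand": 0}
    - {"x": 0, "y": 0, "z": 0.043, "wx": 0, "wy": 0, "wz": 0, "hand": 0}
    - {"x": 0, "y": 0, "z": 0.043, "wx": 0, "wy": 0, "wz": 0, "hand": 0}

```text
time: 20.1
tool_pos: [0.5946, 0.0445, 0.2039]
tool_rot: [-3.14, -0.002, -1.361]
contact_force: [3.5, -3.9, -7.2]
opening: 0.0136
```

```bash
python3 o.py
```

```text
[0.5946 0.0445 0.2039] [-3.1403e+00 -1.6000e-03 -1.3611e+00] q6 2.879 T [-0.554 -0.507  0.179] F [ 3.5 -3.9 -7.2] e6 0.123 0.0136
```

>>> move_arm:
  deltas:
    - {"x": 0, "y": 0, "z": 0, "wx": 0, "wy": 0, "wz": 3, "hand": 0}
    - {"x": 0, "y": 0, "z": 0, "wx": 0, "wy": 0, "wz": 6, "hand": 0}

```text
time: 20.35
tool_pos: [0.5944, 0.0445, 0.2039]
tool_rot: [-3.14, -0.002, -1.467]
contact_force: [4.0, -4.1, -6.0]
opening: 0.0138
```

```bash
python3 o.py
```

```text
[0.5944 0.0445 0.2039] [-3.1405e+00 -1.8000e-03 -1.4671e+00] q6 2.985 T [-0.565 -0.386  0.311] F [ 4.  -4.1 -6. ] e6 -0.315 0.0138
```

>>> move_arm:
  deltas:
    - {"x": 0, "y": 0, "z": 0, "wx": 0, "wy": 0, "wz": 2, "hand": 0}

```text
time: 20.48
tool_pos: [0.5944, 0.0445, 0.2039]
tool_rot: [-3.14, -0.002, -1.502]
contact_force: [3.4, -4.0, -6.1]
opening: 0.0136
```

```bash
python3 o.py
```

```text
[0.5944 0.0445 0.2039] [-3.1404e+00 -1.8000e-03 -1.5015e+00] q6 3.02 T [-0.607 -0.323  0.309] F [ 3.4 -4.  -6.1] e6 -0.044 0.0136
```

Both knobs now take about 0.31 to 0.32 N m, and the angle sum since contact puts the clamp force at roughly 38–47 N. I'll stop here, let go and retreat.

>>> move_arm:
  deltas:
    - {"x": 0, "y": 0, "z": 0, "wx": 0, "wy": 0, "wz": 0, "hand": 0.3}
    - {"x": 0, "y": 0, "z": 0, "wx": 0, "wy": 0, "wz": 0, "hand": 0.4}
    - {"x": 0, "y": 0, "z": -0.02, "wx": 0, "wy": 0, "wz": 0, "hand": 0.4}
    - {"x": 0, "y": 0, "z": -0.05, "wx": 0, "wy": 0, "wz": 0, "hand": 0.4}
    - {"x": -0.03, "y": 0.02, "z": -0.09, "wx": 0, "wy": 0, "wz": -8, "hand": 0.4}
    - {"x": -0.08, "y": 0.04, "z": -0.12, "wx": 0, "wy": 0, "wz": -16, "hand": 0.4}
    - {"x": -0.13, "y": 0.08, "z": -0.12, "wx": 0, "wy": 0, "wz": -24, "hand": 0.4}
    - {"x": -0.18, "y": 0.12, "z": -0.12, "wx": 0, "wy": 0, "wz": -30, "hand": 0.4}

```text
time: 21.48
tool_pos: [0.4621, 0.2159, 0.3247]
tool_rot: [-3.14, -0.0, -0.972]
contact_force: [0.9, -0.0, 0.1]
opening: 0.0369
```

>>> move_arm:
  deltas:
    - {"x": -0.02, "y": 0.06, "z": 0, "wx": 0, "wy": 0, "wz": 0, "hand": 0.4}
    - {"x": -0.04, "y": 0.1, "z": 0, "wx": 0, "wy": 0, "wz": 0, "hand": 0.4}
    - {"x": -0.04, "y": 0.1, "z": 0, "wx": 0, "wy": 0, "wz": 0, "hand": 0.4}
    - {"x": -0.04, "y": 0.1, "z": 0, "wx": 0, "wy": 0, "wz": 0, "hand": 0.4}

```text
time: 21.98
tool_pos: [0.3588, 0.1919, 0.3245]
tool_rot: [-3.139, -0.001, -0.976]
contact_force: [0.3, -0.1, 0.3]
opening: 0.0369
```

```bash
python3 -c "
from h import *
crops('p5')
o=monitor.observe();print(o['time'],o['tool_pos'],o['contact_force'])"
```

```text
22.075 [0.35923629 0.19174467 0.32380458] [ 0.57156155  0.59769505 -0.56989488]
```

View pics/p5.png

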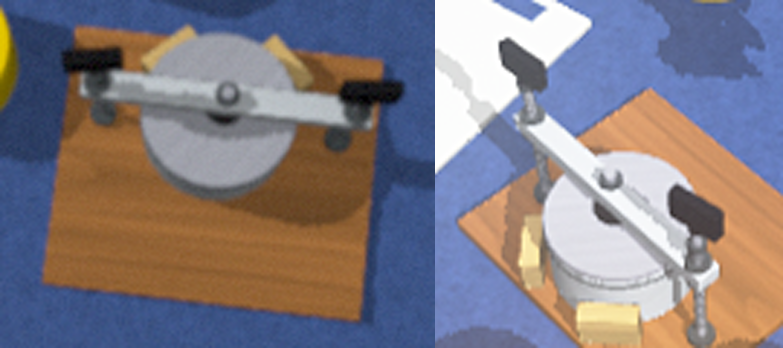

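The bar looks level in the crop and the pot sits against both V blocks. The lid centre is at crop (220,110), where about (223,109) was predicted, so I'll check this sideways offset numerically.

Run:
```python
from h import *
for n in("top","scene"): cv2.imwrite(f"pics/{n}9.png",viewer.read_camera(n)[:,:,::-1])
im={n:cv2.GaussianBlur(cv2.imread(f"pics/{n}9.png"),(0,0),.7).astype(float) for n in("top","scene")}
sub=lambda n,p:np.array([cv2.remap(im[n][:,:,c],p[:,:,0].astype(np.float32),p[:,:,1].astype(np.float32),cv2.INTER_LINEAR) for c in range(3)])
def edges(n,X,Nrm,w=.010):   # subpixel strongest edge along outward normal
    s=np.linspace(-w,w,81); p=np.array([proj(n,x+s[:,None]*m) for x,m in zip(X,Nrm)])
    g=np.abs(np.diff(sub(n,p),axis=2)).sum(0); i=g.argmax(1)
    d=s[i]+(s[1]-s[0])/2; return d,g.max(1)
q=np.array([.5814,-.0722,-.0973])
for n in("top","scene"):
    # board edges: +-y sides and -x side
    ex=lambda f:np.array([np.cos(f),np.sin(f),0]);ey=lambda f:np.array([-np.sin(f),np.cos(f),0])
    o=np.array([q[0],q[1],.015]);X=ex(q[2]);Y=ey(q[2])
    res=[]
    for sg in(1,-1):
        P_=[o+sg*.16*Y+u*X for u in np.linspace(-.16,-.04,25)];d,g=edges(n,P_,[sg*Y]*25);res.append(np.median(d)*sg)
    P_=[o-.18*X+u*Y for u in np.linspace(-.14,.14,40)];d,g=edges(n,P_,[-X]*40);dx=-np.median(d)
    a=np.linspace(0,2*np.pi,120,endpoint=False)
    c=np.array([q[0],q[1],.105]);N=np.c_[np.cos(a),np.sin(a),0*a]
    d,g=edges(n,c+.0745*N,N);A=np.c_[np.cos(a),np.sin(a),np.ones(120)]
    f=least_squares(lambda v:A@v-d,[0,0,0],loss='cauchy',f_scale=.0007).x
    v=np.array([f[0],f[1],0]);
    print(n,"board y shifts",np.round(res,4),"x shift",round(dx,4),"| lid in frame dx,dy,dr",(v@X).round(4),(v@Y).round(4),f[2].round(4))
```

```text
top board y shifts [-0.0009  0.0004] x shift 0.0011 | lid in frame dx,dy,dr -0.0013 0.0045 0.0002
scene board y shifts [0.0059 0.0019] x shift 0.0009 | lid in frame dx,dy,dr -0.0026 0.0056 -0.0002
```

The check shows a problem. Both cameras put the lid about 4–5 mm to +y, and the earlier finger position was also about 5 mm off the screw midline. The pot probably isn't within 4 mm of the seat, so I'll unscrew both knobs evenly until the foot is free, re-centre the pot, and clamp again.

>>> move_arm:
  deltas:
    - {"x": 0.05, "y": -0.022, "z": 0, "wx": 0, "wy": 0, "wz": 5, "hand": 0.4}
    - {"x": 0.1, "y": -0.044, "z": 0, "wx": 0, "wy": 0, "wz": 10, "hand": 0.4}
    - {"x": 0.15, "y": -0.066, "z": 0, "wx": 0, "wy": 0, "wz": 15, "hand": 0.4}
    - {"x": 0.2, "y": -0.089, "z": 0.02, "wx": 0, "wy": 0, "wz": 20, "hand": 0.4}
    - {"x": 0.24, "y": -0.107, "z": 0.05, "wx": 0, "wy": 0, "wz": 26, "hand": 0.4}
    - {"x": 0.253, "y": -0.1126, "z": 0.07, "wx": 0, "wy": 0, "wz": 30, "hand": 0.4}
    - {"x": 0.253, "y": -0.1126, "z": 0.07, "wx": 0, "wy": 0, "wz": 30, "hand": 0.4}

```text
time: 23.05
tool_pos: [0.5932, 0.0441, 0.2507]
tool_rot: [3.136, 0.001, -1.501]
contact_force: [-1.5, 0.1, 0.6]
opening: 0.0366
```

```bash
python3 o.py
```

```text
[0.5932 0.0441 0.2507] [ 3.1362e+00  8.0000e-04 -1.5012e+00] q6 3.017 T [ 0.103  0.11  -0.022] F [-1.5  0.1  0.6] e6 0.331 0.0366
```

>>> move_arm:
  deltas:
    - {"x": -0.0013, "y": -0.0012, "z": 0.023, "wx": 0, "wy": 0, "wz": 0, "hand": 0.4}
    - {"x": -0.0013, "y": -0.0012, "z": 0.0465, "wx": 0, "wy": 0, "wz": 0, "hand": 0.2}
    - {"x": -0.0013, "y": -0.0012, "z": 0.0465, "wx": 0, "wy": 0, "wz": 0, "hand": 0}
    - {"x": -0.0013, "y": -0.0012, "z": 0.0465, "wx": 0, "wy": 0, "wz": 0, "hand": 0}
    - {"x": -0.0013, "y": -0.0012, "z": 0.0465, "wx": 0, "wy": 0, "wz": 0, "hand": 0}

```text
time: 23.68
tool_pos: [0.5943, 0.0468, 0.2086]
tool_rot: [-3.14, 0.0, -1.499]
contact_force: [-2.3, 1.2, 2.1]
opening: 0.0136
```

>>> move_arm:
  deltas:
    - {"x": 0, "y": 0, "z": 0, "wx": 0, "wy": 0, "wz": -6, "hand": 0}
    - {"x": 0, "y": 0, "z": 0, "wx": 0, "wy": 0, "wz": -12, "hand": 0}

```text
time: 23.92
tool_pos: [0.5941, 0.0468, 0.2086]
tool_rot: [-3.141, 0.0, -1.287]
contact_force: [-3.8, 1.1, 3.1]
opening: 0.0137
```

```bash
python3 o.py
```

```text
[0.5941 0.0468 0.2086] [-3.1406e+00  3.0000e-04 -1.2873e+00] q6 2.808 T [ 0.23  0.8  -0.15] F [-3.8  1.1  3.1] e6 0.944 0.0137
```

>>> move_arm:
  deltas:
    - {"x": 0, "y": 0, "z": 0, "wx": 0, "wy": 0, "wz": -6, "hand": 0}
    - {"x": 0, "y": 0, "z": 0, "wx": 0, "wy": 0, "wz": -12, "hand": 0}
    - {"x": 0, "y": 0, "z": 0, "wx": 0, "wy": 0, "wz": -18, "hand": 0}
    - {"x": 0, "y": 0, "z": 0, "wx": 0, "wy": 0, "wz": -24, "hand": 0}
    - {"x": 0, "y": 0, "z": 0, "wx": 0, "wy": 0, "wz": -30, "hand": 0}
    - {"x": 0, "y": 0, "z": 0, "wx": 0, "wy": 0, "wz": -36, "hand": 0}

```text
time: 24.68
tool_pos: [0.5936, 0.0464, 0.2086]
tool_rot: [3.141, 0.0, -0.659]
contact_force: [-6.4, 0.5, 4.0]
opening: 0.0136
```

```bash
python3 o.py
```

```text
[0.5936 0.0464 0.2086] [ 3.1412e+00  4.0000e-04 -6.5920e-01] q6 2.179 T [-0.004  1.165 -0.173] F [-6.4  0.5  4. ] e6 0.898 0.0136
```

>>> move_arm:
  deltas:
    - {"x": 0, "y": 0, "z": 0, "wx": 0, "wy": 0, "wz": 0, "hand": 0.4}
    - {"x": 0, "y": 0, "z": -0.02, "wx": 0, "wy": 0, "wz": 0, "hand": 0.4}
    - {"x": 0.01, "y": 0.016, "z": -0.048, "wx": 0, "wy": 0, "wz": 9, "hand": 0.4}
    - {"x": 0.041, "y": 0.066, "z": -0.048, "wx": 0, "wy": 0, "wz": 19, "hand": 0.4}
    - {"x": 0.072, "y": 0.116, "z": -0.048, "wx": 0, "wy": 0, "wz": 29, "hand": 0.4}
    - {"x": 0.102, "y": 0.165, "z": -0.048, "wx": 0, "wy": 0, "wz": 39, "hand": 0.4}
    - {"x": 0.122, "y": 0.197, "z": -0.048, "wx": 0, "wy": 0, "wz": 48, "hand": 0.4}
    - {"x": 0.1265, "y": 0.204, "z": -0.048, "wx": 0, "wy": 0, "wz": 52, "hand": 0.4}

```text
time: 25.68
tool_pos: [0.5685, -0.1953, 0.2557]
tool_rot: [-3.14, -0.001, -1.579]
contact_force: [0.6, 1.5, -0.0]
opening: 0.0368
```

>>> move_arm:
  deltas:
    - {"x": 0, "y": 0, "z": 0.01, "wx": 0, "wy": 0, "wz": 0, "hand": 0.4}

```text
time: 25.8
tool_pos: [0.5692, -0.1934, 0.246]
tool_rot: [-3.139, -0.001, -1.572]
contact_force: [0.5, 0.0, 0.6]
opening: 0.0368
```

```bash
python3 o.py
```

```text
[ 0.5692 -0.1934  0.246 ] [-3.1386e+00 -1.3000e-03 -1.5722e+00] q6 2.688 T [0.032 0.13  0.001] F [0.5 0.  0.6] e6 0.346 0.0368
```

>>> move_arm:
  deltas:
    - {"x": -0.0005, "y": -0.0013, "z": 0.021, "wx": 0, "wy": 0, "wz": 0, "hand": 0.4}
    - {"x": -0.0005, "y": -0.0013, "z": 0.041, "wx": 0, "wy": 0, "wz": 0, "hand": 0.2}
    - {"x": -0.0005, "y": -0.0013, "z": 0.041, "wx": 0, "wy": 0, "wz": 0, "hand": 0}
    - {"x": -0.0005, "y": -0.0013, "z": 0.041, "wx": 0, "wy": 0, "wz": 0, "hand": 0}
    - {"x": -0.0005, "y": -0.0013, "z": 0.041, "wx": 0, "wy": 0, "wz": 0, "hand": 0}

```text
time: 26.42
tool_pos: [0.5703, -0.1911, 0.2046]
tool_rot: [-3.141, 0.0, -1.569]
contact_force: [1.4, 1.8, -4.2]
opening: 0.0139
```

>>> move_arm:
  deltas:
    - {"x": 0, "y": 0, "z": 0, "wx": 0, "wy": 0, "wz": -6, "hand": 0}
    - {"x": 0, "y": 0, "z": 0, "wx": 0, "wy": 0, "wz": -12, "hand": 0}
    - {"x": 0, "y": 0, "z": 0, "wx": 0, "wy": 0, "wz": -18, "hand": 0}
    - {"x": 0, "y": 0, "z": 0, "wx": 0, "wy": 0, "wz": -24, "hand": 0}
    - {"x": 0, "y": 0, "z": 0, "wx": 0, "wy": 0, "wz": -30, "hand": 0}
    - {"x": 0, "y": 0, "z": 0, "wx": 0, "wy": 0, "wz": -36, "hand": 0}
    - {"x": 0, "y": 0, "z": 0, "wx": 0, "wy": 0, "wz": -42, "hand": 0}
    - {"x": 0, "y": 0, "z": 0, "wx": 0, "wy": 0, "wz": -48, "hand": 0}

```text
time: 27.42
tool_pos: [0.569, -0.1917, 0.2045]
tool_rot: [3.14, 0.001, -0.729]
contact_force: [-1.2, 1.1, -1.6]
opening: 0.0134
```

```bash
python3 o.py
```

```text
[ 0.569  -0.1917  0.2045] [ 3.1403e+00  1.2000e-03 -7.2890e-01] q6 1.848 T [-0.157  0.973 -0.258] F [-1.2  1.1 -1.6] e6 0.888 0.0134
```

>>> move_arm:
  deltas:
    - {"x": 0, "y": 0, "z": 0, "wx": 0, "wy": 0, "wz": -6, "hand": 0}
    - {"x": 0, "y": 0, "z": 0, "wx": 0, "wy": 0, "wz": -12, "hand": 0}
    - {"x": 0, "y": 0, "z": 0, "wx": 0, "wy": 0, "wz": -12, "hand": 0}
    - {"x": 0, "y": 0, "z": 0, "wx": 0, "wy": 0, "wz": -12, "hand": 0.6}
    - {"x": 0, "y": 0, "z": 0, "wx": 0, "wy": 0, "wz": -12, "hand": 0.8}
    - {"x": 0, "y": 0, "z": -0.03, "wx": 0, "wy": 0, "wz": -12, "hand": 0.8}
    - {"x": 0, "y": 0, "z": -0.06, "wx": 0, "wy": 0, "wz": -15, "hand": 0.8}
    - {"x": 0, "y": 0, "z": -0.06, "wx": 0, "wy": 0, "wz": -25, "hand": 0.8}

```text
time: 28.42
tool_pos: [0.5715, -0.1921, 0.2676]
tool_rot: [3.141, -0.007, -0.292]
contact_force: [0.0, -1.0, -0.5]
opening: 0.0592
```

```bash
python3 o.py
```

```text
[ 0.5715 -0.1921  0.2676] [ 3.1411 -0.0071 -0.2921] q6 1.411 T [0.026 0.225 0.013] F [ 0.  -1.  -0.5] e6 2.388 0.0592
```

>>> move_arm:
  deltas:
    - {"x": -0.05, "y": -0.022, "z": 0, "wx": 0, "wy": 0, "wz": -5, "hand": 0.8}
    - {"x": -0.1, "y": -0.044, "z": 0, "wx": 0, "wy": 0, "wz": -10, "hand": 0.8}
    - {"x": -0.15, "y": -0.066, "z": 0, "wx": 0, "wy": 0, "wz": -11.2, "hand": 0.8}
    - {"x": -0.191, "y": -0.0837, "z": 0.01, "wx": 0, "wy": 0, "wz": -11.2, "hand": 0.8}
    - {"x": -0.191, "y": -0.0837, "z": 0.05, "wx": 0, "wy": 0, "wz": -11.2, "hand": 0.8}
    - {"x": -0.191, "y": -0.0837, "z": 0.09, "wx": 0, "wy": 0, "wz": -11.2, "hand": 0.8}

```text
time: 29.18
tool_pos: [0.4123, -0.0557, 0.1744]
tool_rot: [3.141, -0.005, -0.101]
contact_force: [0.4, -0.5, -1.0]
opening: 0.0736
```

```bash
python3 o.py
```

```text
[ 0.4123 -0.0557  0.1744] [ 3.141  -0.0046 -0.1005] q6 1.352 T [-0.026  0.137  0.035] F [ 0.4 -0.5 -1. ] e6 0.002 0.0736
```

>>> move_arm:
  deltas:
    - {"x": 0, "y": 0.0023, "z": 0.05, "wx": 0, "wy": 0, "wz": 0, "hand": 0.8}
    - {"x": 0, "y": 0.0023, "z": 0.1, "wx": 0, "wy": 0, "wz": 0, "hand": 0.8}
    - {"x": 0.01, "y": 0.0023, "z": 0.1244, "wx": 0, "wy": 0, "wz": 0, "hand": 0.8}
    - {"x": 0.04, "y": 0.0023, "z": 0.1244, "wx": 0, "wy": 0, "wz": 0, "hand": 0.8}
    - {"x": 0.065, "y": 0.0023, "z": 0.1244, "wx": 0, "wy": 0, "wz": 0, "hand": 0.8}
    - {"x": 0.08, "y": 0.0023, "z": 0.1244, "wx": 0, "wy": 0, "wz": 0, "hand": 0.8}
    - {"x": 0.08, "y": 0.0023, "z": 0.1244, "wx": 0, "wy": 0, "wz": 0, "hand": 0.8}

```text
time: 30.05
tool_pos: [0.4923, -0.0664, 0.05]
tool_rot: [3.142, -0.002, -0.101]
contact_force: [-0.7, -0.1, 1.1]
opening: 0.0733
```

```bash
python3 o.py
```

```text
[ 0.4923 -0.0664  0.05  ] [ 3.1415e+00 -2.2000e-03 -1.0080e-01] q6 1.383 T [0.024 0.151 0.043] F [-0.7 -0.1  1.1] e6 0.041 0.0733
```

>>> move_arm:
  deltas:
    - {"x": 0.005, "y": 0, "z": 0, "wx": 0, "wy": 0, "wz": 0, "hand": 0.8}
    - {"x": 0.009, "y": 0, "z": 0, "wx": 0, "wy": 0, "wz": 0, "hand": 0.8}

```text
time: 30.3
tool_pos: [0.4999, -0.0671, 0.05]
tool_rot: [-3.141, -0.0, -0.101]
contact_force: [-0.8, 0.1, 0.4]
opening: 0.0735
```

>>> move_arm:
  deltas:
    - {"x": 0.002, "y": 0, "z": 0, "wx": 0, "wy": 0, "wz": 0, "hand": 0.8}

```text
time: 30.42
tool_pos: [0.5011, -0.0672, 0.0498]
tool_rot: [-3.141, 0.002, -0.1]
contact_force: [-5.9, 0.4, 2.3]
opening: 0.0734
```

>>> move_arm:
  deltas:
    - {"x": 0.002, "y": 0, "z": 0, "wx": 0, "wy": 0, "wz": 0, "hand": 0.8}

```text
time: 30.55
tool_pos: [0.5014, -0.067, 0.0494]
tool_rot: [-3.141, 0.006, -0.1]
contact_force: [-10.6, 0.7, 5.7]
opening: 0.0733
```

>>> move_arm:
  deltas:
    - {"x": 0.001, "y": 0, "z": 0, "wx": 0, "wy": 0, "wz": 0, "hand": 0.8}

```text
time: 30.68
tool_pos: [0.5014, -0.0668, 0.0492]
tool_rot: [-3.141, 0.008, -0.099]
contact_force: [-11.8, 1.6, 4.5]
opening: 0.0732
```

```bash
python3 o.py; python3 -c "
from h import *
a=viewer.read_camera('scene');cv2.imwrite('pics/raw6.png',a[:,:,::-1])
s=a[165:270,245:345,::-1];cv2.imwrite('pics/p6.png',cv2.resize(s,None,fx=5.7,fy=5.7,interpolation=cv2.INTER_CUBIC))"
```

```text
[ 0.5014 -0.0668  0.0492] [-3.1407  0.0075 -0.0992] q6 1.387 T [0.37  1.635 0.513] F [-11.8   1.6   4.5] e6 0.484 0.0732
```

View pics/p6.png

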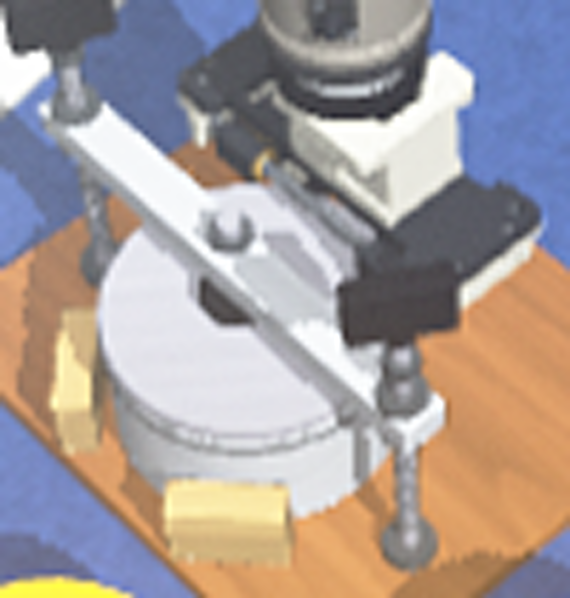

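```bash
cat > v.py <<'E'
from h import *
q=np.array([.5814,-.0722,-.0973]);X=np.array([np.cos(q[2]),np.sin(q[2]),0]);Y=np.array([-X[1],X[0],0])
def edges(im,n,P_,N,w=.010):
    s=np.linspace(-w,w,81);p=np.array([proj(n,x+s[:,None]*m) for x,m in zip(P_,N)]).astype(np.float32)
    g=np.abs(np.diff(np.array([cv2.remap(np.ascontiguousarray(im[:,:,c]),p[:,:,0],p[:,:,1],cv2.INTER_LINEAR) for c in range(3)]),axis=2)).sum(0)
    return s[g.argmax(1)]+(s[1]-s[0])/2,g.max(1)
L=lambda f:cv2.GaussianBlur(cv2.imread(f).astype(np.float32),(0,0),.7)
def blocks(f,n):
    im=L(f);o=np.array([q[0],q[1],.06]);out=[]
    for sg in(1,-1):
        t=np.deg2rad(43)*sg;N=np.cos(t)*X+np.sin(t)*Y;T=-np.sin(t)*X+np.cos(t)*Y
        P_=[o+.0755*N+u*T for u in np.linspace(-.024,.024,30)];d,g=edges(im,n,P_,[N]*30);out.append((np.median(d),np.std(d)))
    a,b=out[0][0],out[1][0]; c,s=np.cos(np.deg2rad(43)),np.sin(np.deg2rad(43))
    print(f,"V seat in frame dx,dy",round((a+b)/2/c,4),round((a-b)/2/s,4),np.round(out,4).tolist())
def lid(f,n):
    im=L(f);a=np.linspace(0,2*np.pi,120,endpoint=False);N=np.c_[np.cos(a),np.sin(a),0*a]
    d,g=edges(im,n,np.array([q[0],q[1],.105])+.0745*N,N);A=np.c_[np.cos(a),np.sin(a),np.ones(120)]
    f_=least_squares(lambda v:A@v-d,[0,0,0],loss='cauchy',f_scale=.0007).x;v=np.array([f_[0],f_[1],0])
    print(f,"lid in frame dx,dy,dr",(v@X).round(4),(v@Y).round(4),f_[2].round(4))
E
python3 - <<'E'
from v import *
blocks("pics/top0.png","top");blocks("pics/scene0.png","scene")
for f,n in(("top9","top"),("scene9","scene"),("raw3","scene"),("raw6","scene")):lid(f"pics/{f}.png",n)
E
```

```text
pics/top0.png V seat in frame dx,dy 0.0014 0.0 [[0.001, 0.0038], [0.001, 0.004]]
pics/scene0.png V seat in frame dx,dy 0.001 0.0013 [[0.0016, 0.0014], [-0.0001, 0.0011]]
pics/top9.png lid in frame dx,dy,dr -0.0013 0.0046 0.0001
pics/scene9.png lid in frame dx,dy,dr -0.0025 0.0057 -0.0002
pics/raw3.png lid in frame dx,dy,dr -0.0032 0.0071 0.0007
pics/raw6.png lid in frame dx,dy,dr -0.0039 0.0072 0.0013
```

Checking against the V blocks in the images confirms it: the pot sits at about (-3, +4.5) mm from the seat and touches only the +y block. I'll nudge it sideways with the +y finger, sliding it along that block.

>>> move_arm:
  deltas:
    - {"x": 0, "y": 0.002, "z": 0, "wx": 0, "wy": 0, "wz": 0, "hand": 0.8}
    - {"x": 0, "y": 0.004, "z": 0, "wx": 0, "wy": 0, "wz": 0, "hand": 0.8}

```text
time: 30.98
tool_pos: [0.5025, -0.0708, 0.0493]
tool_rot: [-3.14, 0.004, -0.1]
contact_force: [-4.6, 2.7, 0.8]
opening: 0.0735
```

```bash
python3 o.py
```

```text
[ 0.5025 -0.0708  0.0493] [-3.1405  0.0042 -0.0998] q6 1.379 T [0.36  0.734 0.169] F [-4.6  2.7  0.8] e6 0.241 0.0735
```

>>> move_arm:
  deltas:
    - {"x": 0.001, "y": 0.002, "z": 0, "wx": 0, "wy": 0, "wz": 0, "hand": 0.8}
    - {"x": 0.001, "y": 0.003, "z": 0, "wx": 0, "wy": 0, "wz": 0, "hand": 0.8}

```text
time: 31.22
tool_pos: [0.5034, -0.074, 0.0494]
tool_rot: [-3.141, 0.004, -0.1]
contact_force: [-2.9, 2.8, 1.5]
opening: 0.0737
```

```bash
python3 o.py;python3 - <<'E'
from v import *
cv2.imwrite("pics/raw7.png",viewer.read_camera("scene")[:,:,::-1]);lid("pics/raw7.png","scene")
E
```

```text
[ 0.5034 -0.074   0.0494] [-3.1405  0.0038 -0.1   ] q6 1.374 T [0.25  0.677 0.218] F [-2.9  2.8  1.5] e6 0.211 0.0737
pics/raw7.png lid in frame dx,dy,dr -0.0004 0.0034 0.0019
```

>>> move_arm:
  deltas:
    - {"x": 0.001, "y": 0.0015, "z": 0, "wx": 0, "wy": 0, "wz": 0, "hand": 0.8}

```text
time: 31.4
tool_pos: [0.5036, -0.0749, 0.0492]
tool_rot: [-3.14, 0.005, -0.1]
contact_force: [-7.7, 9.7, 3.4]
opening: 0.0736
```

>>> move_arm:
  deltas:
    - {"x": 0.002, "y": 0.001, "z": 0, "wx": 0, "wy": 0, "wz": 0, "hand": 0.8}

```text
time: 31.52
tool_pos: [0.5036, -0.0749, 0.049]
tool_rot: [-3.138, 0.01, -0.099]
contact_force: [-15.7, 13.1, 11.5]
opening: 0.0731
```

```bash
python3 o.py;python3 - <<'E'
from v import *
cv2.imwrite("pics/raw8.png",viewer.read_camera("scene")[:,:,::-1]);lid("pics/raw8.png","scene")
E
```

```text
[ 0.5036 -0.0749  0.049 ] [-3.1381  0.0098 -0.0991] q6 1.369 T [1.981 2.049 0.846] F [-15.7  13.1  11.5] e6 0.793 0.0731
pics/raw8.png lid in frame dx,dy,dr -0.0009 0.0036 0.0026
```

>>> move_arm:
  deltas:
    - {"x": -0.004, "y": -0.003, "z": 0, "wx": 0, "wy": 0, "wz": 0, "hand": 0.8}
    - {"x": -0.025, "y": -0.005, "z": 0, "wx": 0, "wy": 0, "wz": 0, "hand": 0.8}
    - {"x": -0.06, "y": -0.005, "z": -0.02, "wx": 0, "wy": 0, "wz": 0, "hand": 0.6}
    - {"x": -0.07, "y": -0.01, "z": -0.08, "wx": 0, "wy": 0, "wz": 0, "hand": 0.4}
    - {"x": -0.07, "y": -0.05, "z": -0.14, "wx": 0, "wy": 0, "wz": 0, "hand": 0.4}
    - {"x": -0.07, "y": -0.11, "z": -0.19, "wx": 0, "wy": 0, "wz": 0, "hand": 0.4}
    - {"x": -0.08, "y": -0.17, "z": -0.21, "wx": 0, "wy": 0, "wz": 0, "hand": 0.4}
    - {"x": -0.08, "y": -0.2, "z": -0.21, "wx": 0, "wy": 0, "wz": 0, "hand": 0.4}

```text
time: 32.58
tool_pos: [0.4491, 0.1313, 0.2622]
tool_rot: [-3.14, -0.005, -0.101]
contact_force: [0.8, -0.1, 0.1]
opening: 0.037
```

Run:
```python
from v import *
for n in("top","scene"):
    cv2.imwrite(f"pics/{n}10.png",viewer.read_camera(n)[:,:,::-1]);lid(f"pics/{n}10.png",n)
t=cv2.imread("pics/top10.png")[140:230,270:420];cv2.imwrite("pics/p10.png",cv2.resize(t,None,fx=5.2,fy=5.2,interpolation=cv2.INTER_CUBIC))
import os;os.system("python3 o.py")
```

```text
[0.4489 0.1337 0.2615] [-3.1389 -0.0043 -0.0953] q6 1.79 T [-0.056  0.144  0.03 ] F [-0.4 -1.4  0.1] e6 0.785 0.0367
pics/top10.png lid in frame dx,dy,dr 0.0029 -0.0001 0.0004
pics/scene10.png lid in frame dx,dy,dr 0.0016 0.002 0.0003
```

View pics/p10.png

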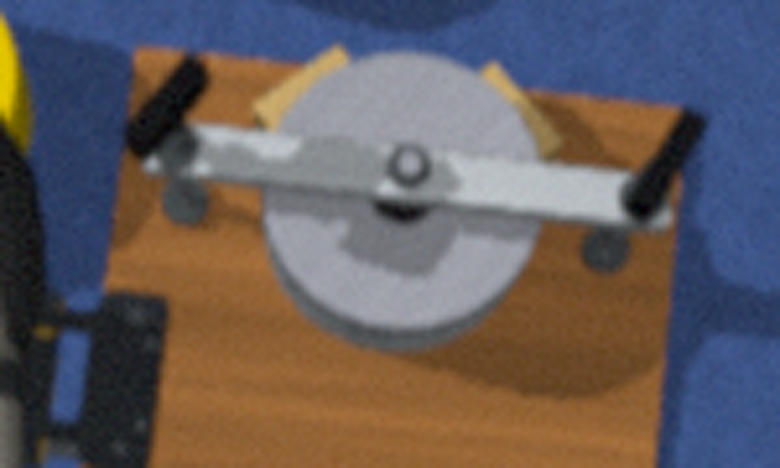

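The pot is home now. Lid minus V seat is about (+1.5, 0) mm in the top view and (+0.6, +0.7) mm in the scene view, and the foot is free. I'll clamp again, starting with the left knob.

>>> move_arm:
  deltas:
    - {"x": 0.05, "y": 0.024, "z": 0, "wx": 0, "wy": 0, "wz": 8, "hand": 0.4}
    - {"x": 0.1, "y": 0.048, "z": 0, "wx": 0, "wy": 0, "wz": 16, "hand": 0.4}
    - {"x": 0.14, "y": 0.066, "z": 0, "wx": 0, "wy": 0, "wz": 25, "hand": 0.4}
    - {"x": 0.1534, "y": 0.0726, "z": 0, "wx": 0, "wy": 0, "wz": 32, "hand": 0.4}
    - {"x": 0.1534, "y": 0.0726, "z": 0.01, "wx": 0, "wy": 0, "wz": 32, "hand": 0.4}

```text
time: 33.3
tool_pos: [0.5946, 0.0402, 0.2491]
tool_rot: [-3.141, -0.001, -0.66]
contact_force: [-0.4, -0.3, -0.6]
opening: 0.0368
```

```bash
python3 o.py
```

```text
[0.5946 0.0402 0.2491] [-3.1412e+00 -9.0000e-04 -6.5990e-01] q6 2.17 T [0.027 0.162 0.018] F [-0.4 -0.3 -0.6] e6 0.629 0.0368
```

>>> move_arm:
  deltas:
    - {"x": -0.0031, "y": -0.004, "z": 0.005, "wx": 0, "wy": 0, "wz": 0, "hand": 0.4}

```text
time: 33.42
tool_pos: [0.5927, 0.0468, 0.2435]
tool_rot: [3.141, 0.002, -0.657]
contact_force: [-0.9, 0.0, -0.7]
opening: 0.0367
```

>>> move_arm:
  deltas:
    - {"x": 0, "y": 0, "z": 0.02, "wx": 0, "wy": 0, "wz": 0, "hand": 0.4}
    - {"x": 0, "y": 0, "z": 0.039, "wx": 0, "wy": 0, "wz": 0, "hand": 0.2}
    - {"x": 0, "y": 0, "z": 0.039, "wx": 0, "wy": 0, "wz": 0, "hand": 0}
    - {"x": 0, "y": 0, "z": 0.039, "wx": 0, "wy": 0, "wz": 0, "hand": 0}
    - {"x": 0, "y": 0, "z": 0.039, "wx": 0, "wy": 0, "wz": 0, "hand": 0}

```text
time: 34.05
tool_pos: [0.5928, 0.047, 0.2062]
tool_rot: [3.14, 0.001, -0.658]
contact_force: [-5.2, -1.3, -0.2]
opening: 0.0138
```

```bash
python3 o.py
```

```text
[0.5928 0.047  0.2062] [ 3.1405e+00  1.1000e-03 -6.5820e-01] q6 2.18 T [-0.167  0.944  0.078] F [-5.2 -1.3 -0.2] e6 0.066 0.0138
```

>>> move_arm:
  deltas:
    - {"x": 0, "y": 0, "z": 0, "wx": 0, "wy": 0, "wz": 6, "hand": 0}
    - {"x": 0, "y": 0, "z": 0, "wx": 0, "wy": 0, "wz": 12, "hand": 0}
    - {"x": 0, "y": 0, "z": 0, "wx": 0, "wy": 0, "wz": 18, "hand": 0}
    - {"x": 0, "y": 0, "z": 0, "wx": 0, "wy": 0, "wz": 24, "hand": 0}

```text
time: 34.55
tool_pos: [0.5934, 0.0475, 0.2062]
tool_rot: [-3.141, 0.001, -1.08]
contact_force: [-1.9, 1.7, -2.9]
opening: 0.0133
```

```bash
python3 o.py
```

```text
[0.5934 0.0475 0.2062] [-3.1412e+00  8.0000e-04 -1.0803e+00] q6 2.602 T [0.232 0.527 0.18 ] F [-1.9  1.7 -2.9] e6 -0.933 0.0133
```

>>> move_arm:
  deltas:
    - {"x": 0, "y": 0, "z": 0, "wx": 0, "wy": 0, "wz": 6, "hand": 0}
    - {"x": 0, "y": 0, "z": 0, "wx": 0, "wy": 0, "wz": 12, "hand": 0}
    - {"x": 0, "y": 0, "z": 0, "wx": 0, "wy": 0, "wz": 18, "hand": 0}

```text
time: 34.92
tool_pos: [0.594, 0.0477, 0.2062]
tool_rot: [-3.14, 0.001, -1.394]
contact_force: [-0.0, 1.6, -3.5]
opening: 0.0136
```

```bash
python3 o.py
```

```text
[0.594  0.0477 0.2062] [-3.1401e+00  9.0000e-04 -1.3945e+00] q6 2.916 T [0.355 0.11  0.216] F [-0.   1.6 -3.5] e6 -0.903 0.0136
```

>>> move_arm:
  deltas:
    - {"x": 0, "y": 0, "z": 0, "wx": 0, "wy": 0, "wz": 6, "hand": 0}

```text
time: 35.05
tool_pos: [0.5942, 0.0478, 0.2062]
tool_rot: [-3.14, 0.001, -1.499]
contact_force: [2.1, 1.5, -3.4]
opening: 0.0139
```

```bash
python3 o.py
```

```text
[0.5942 0.0478 0.2062] [-3.1398e+00  1.1000e-03 -1.4991e+00] q6 3.021 T [ 0.402 -0.048  0.23 ] F [ 2.1  1.5 -3.4] e6 -0.891 0.0139
```

>>> move_arm:
  deltas:
    - {"x": 0, "y": 0, "z": 0, "wx": 0, "wy": 0, "wz": 0, "hand": 0.4}
    - {"x": 0, "y": 0, "z": -0.02, "wx": 0, "wy": 0, "wz": 0, "hand": 0.4}
    - {"x": 0.02, "y": 0.0034, "z": -0.05, "wx": 0, "wy": 0, "wz": -9, "hand": 0.4}
    - {"x": 0.078, "y": 0.0133, "z": -0.05, "wx": 0, "wy": 0, "wz": -19, "hand": 0.4}
    - {"x": 0.135, "y": 0.023, "z": -0.05, "wx": 0, "wy": 0, "wz": -29, "hand": 0.4}
    - {"x": 0.19, "y": 0.0323, "z": -0.05, "wx": 0, "wy": 0, "wz": -39, "hand": 0.4}
    - {"x": 0.228, "y": 0.0388, "z": -0.05, "wx": 0, "wy": 0, "wz": -48, "hand": 0.4}
    - {"x": 0.2367, "y": 0.0403, "z": -0.05, "wx": 0, "wy": 0, "wz": -56, "hand": 0.4}

```text
time: 36.05
tool_pos: [0.5709, -0.1951, 0.2565]
tool_rot: [3.141, -0.002, -0.515]
contact_force: [0.6, 0.6, -0.1]
opening: 0.0369
```

>>> move_arm:
  deltas:
    - {"x": 0, "y": 0, "z": 0.008, "wx": 0, "wy": 0, "wz": 0, "hand": 0.4}

```text
time: 36.17
tool_pos: [0.5715, -0.1933, 0.2487]
tool_rot: [-3.141, -0.003, -0.52]
contact_force: [0.3, -0.0, 0.2]
opening: 0.0366
```

```bash
python3 o.py
```

```text
[ 0.5715 -0.1933  0.2487] [-3.1412e+00 -2.9000e-03 -5.2030e-01] q6 1.638 T [-0.005  0.156  0.012] F [ 0.3 -0.   0.2] e6 -0.904 0.0366
```

>>> move_arm:
  deltas:
    - {"x": -0.0014, "y": -0.0004, "z": 0.022, "wx": 0, "wy": 0, "wz": 0, "hand": 0.4}
    - {"x": -0.0014, "y": -0.0004, "z": 0.0445, "wx": 0, "wy": 0, "wz": 0, "hand": 0.2}
    - {"x": -0.0014, "y": -0.0004, "z": 0.0445, "wx": 0, "wy": 0, "wz": 0, "hand": 0}
    - {"x": -0.0014, "y": -0.0004, "z": 0.0445, "wx": 0, "wy": 0, "wz": 0, "hand": 0}
    - {"x": -0.0014, "y": -0.0004, "z": 0.0445, "wx": 0, "wy": 0, "wz": 0, "hand": 0}

```text
time: 36.8
tool_pos: [0.5691, -0.1917, 0.2031]
tool_rot: [3.139, 0.002, -0.52]
contact_force: [-3.6, -3.9, -6.3]
opening: 0.0139
```

>>> move_arm:
  deltas:
    - {"x": 0, "y": 0, "z": 0, "wx": 0, "wy": 0, "wz": 6, "hand": 0}
    - {"x": 0, "y": 0, "z": 0, "wx": 0, "wy": 0, "wz": 12, "hand": 0}
    - {"x": 0, "y": 0, "z": 0, "wx": 0, "wy": 0, "wz": 18, "hand": 0}

```text
time: 37.17
tool_pos: [0.5693, -0.1914, 0.2031]
tool_rot: [3.139, 0.001, -0.837]
contact_force: [-1.6, -2.2, -7.4]
opening: 0.0136
```

```bash
python3 o.py
```

```text
[ 0.5693 -0.1914  0.2031] [ 3.1394e+00  7.0000e-04 -8.3680e-01] q6 1.957 T [-0.836  0.726  0.199] F [-1.6 -2.2 -7.4] e6 -0.877 0.0136
```

>>> move_arm:
  deltas:
    - {"x": 0, "y": 0, "z": 0, "wx": 0, "wy": 0, "wz": 6, "hand": 0}
    - {"x": 0, "y": 0, "z": 0, "wx": 0, "wy": 0, "wz": 12, "hand": 0}
    - {"x": 0, "y": 0, "z": 0, "wx": 0, "wy": 0, "wz": 18, "hand": 0}

```text
time: 37.55
tool_pos: [0.5697, -0.1911, 0.2032]
tool_rot: [3.14, -0.0, -1.151]
contact_force: [-0.6, -2.4, -7.0]
opening: 0.0138
```

```bash
python3 o.py
```

```text
[ 0.5697 -0.1911  0.2032] [ 3.1403e+00 -1.0000e-04 -1.1507e+00] q6 2.271 T [-0.759  0.442  0.268] F [-0.6 -2.4 -7. ] e6 -0.84 0.0138
```

>>> move_arm:
  deltas:
    - {"x": 0, "y": 0, "z": 0, "wx": 0, "wy": 0, "wz": 6, "hand": 0}
    - {"x": 0, "y": 0, "z": 0, "wx": 0, "wy": 0, "wz": 12, "hand": 0}

```text
time: 37.8
tool_pos: [0.5701, -0.191, 0.2032]
tool_rot: [3.141, -0.0, -1.36]
contact_force: [0.0, -1.0, -8.5]
opening: 0.0138
```

```bash
python3 o.py
```

```text
[ 0.5701 -0.191   0.2032] [ 3.1411e+00 -4.0000e-04 -1.3601e+00] q6 2.481 T [-0.697  0.238  0.32 ] F [ 0.  -1.  -8.5] e6 -0.82 0.0138
```

>>> move_arm:
  deltas:
    - {"x": 0, "y": 0, "z": 0, "wx": 0, "wy": 0, "wz": 5, "hand": 0}
    - {"x": 0, "y": 0, "z": 0, "wx": 0, "wy": 0, "wz": 8, "hand": 0}
    - {"x": 0, "y": 0, "z": 0, "wx": 0, "wy": 0, "wz": 8, "hand": 0}

```text
time: 38.17
tool_pos: [0.5702, -0.1909, 0.2032]
tool_rot: [-3.141, -0.0, -1.496]
contact_force: [0.5, -0.6, -9.1]
opening: 0.0137
```

```bash
python3 o.py
```

```text
[ 0.5702 -0.1909  0.2032] [-3.1415e+00 -3.0000e-04 -1.4961e+00] q6 2.617 T [-0.652  0.105  0.073] F [ 0.5 -0.6 -9.1] e6 0.324 0.0137
```

>>> move_arm:
  deltas:
    - {"x": 0, "y": 0, "z": 0, "wx": 0, "wy": 0, "wz": 0, "hand": 0.3}
    - {"x": 0, "y": 0, "z": 0, "wx": 0, "wy": 0, "wz": 0, "hand": 0.4}
    - {"x": 0, "y": 0, "z": -0.02, "wx": 0, "wy": 0, "wz": 0, "hand": 0.4}
    - {"x": 0, "y": 0, "z": -0.06, "wx": 0, "wy": 0, "wz": 0, "hand": 0.4}
    - {"x": 0, "y": 0.03, "z": -0.1, "wx": 0, "wy": 0, "wz": 0, "hand": 0.4}
    - {"x": -0.02, "y": 0.08, "z": -0.12, "wx": 0, "wy": 0, "wz": 0, "hand": 0.4}
    - {"x": -0.04, "y": 0.12, "z": -0.12, "wx": 0, "wy": 0, "wz": 0, "hand": 0.4}
    - {"x": -0.05, "y": 0.16, "z": -0.12, "wx": 0, "wy": 0, "wz": 0, "hand": 0.4}

```text
time: 39.17
tool_pos: [0.4056, -0.1522, 0.3245]
tool_rot: [-3.139, -0.001, -1.496]
contact_force: [0.1, -0.2, 0.4]
opening: 0.0368
```

>>> move_arm:
  deltas:
    - {"x": -0.05, "y": 0.02, "z": 0, "wx": 0, "wy": 0, "wz": 0, "hand": 0.4}
    - {"x": -0.1, "y": 0.03, "z": 0, "wx": 0, "wy": 0, "wz": 0, "hand": 0.4}
    - {"x": -0.15, "y": 0.03, "z": 0, "wx": 0, "wy": 0, "wz": 0, "hand": 0.4}
    - {"x": -0.2, "y": 0.03, "z": 0, "wx": 0, "wy": 0, "wz": 0, "hand": 0.4}
    - {"x": -0.25, "y": 0.03, "z": 0, "wx": 0, "wy": 0, "wz": 0, "hand": 0.4}
    - {"x": -0.3, "y": 0.03, "z": 0, "wx": 0, "wy": 0, "wz": 0, "hand": 0.4}
    - {"x": -0.3, "y": 0.03, "z": 0, "wx": 0, "wy": 0, "wz": 0, "hand": 0.4}
    - {"x": -0.3, "y": 0.03, "z": 0, "wx": 0, "wy": 0, "wz": 0, "hand": 0.4}

```text
time: 40.17
tool_pos: [0.3572, 0.1114, 0.3225]
tool_rot: [-3.14, 0.03, -1.467]
contact_force: [-0.2, -0.8, -0.1]
opening: 0.0367
```

Run:
```python
from v import *
for n in("top","scene"):
    cv2.imwrite(f"pics/{n}11.png",viewer.read_camera(n)[:,:,::-1]);lid(f"pics/{n}11.png",n)
t=cv2.imread("pics/top11.png")[60:300,130:530];cv2.imwrite("pics/p11.png",cv2.resize(t,None,fx=2,fy=2,interpolation=cv2.INTER_CUBIC))
o=monitor.observe();print(o['time'],o['tool_pos'],o['contact_force'])
```

```text
pics/top11.png lid in frame dx,dy,dr 0.0029 0.0001 0.0003
pics/scene11.png lid in frame dx,dy,dr 0.0014 0.0023 0.0005
40.275 [0.35725086 0.11131502 0.32237788] [-0.08088112  0.15636712 -0.09879905]
```

View pics/p11.png

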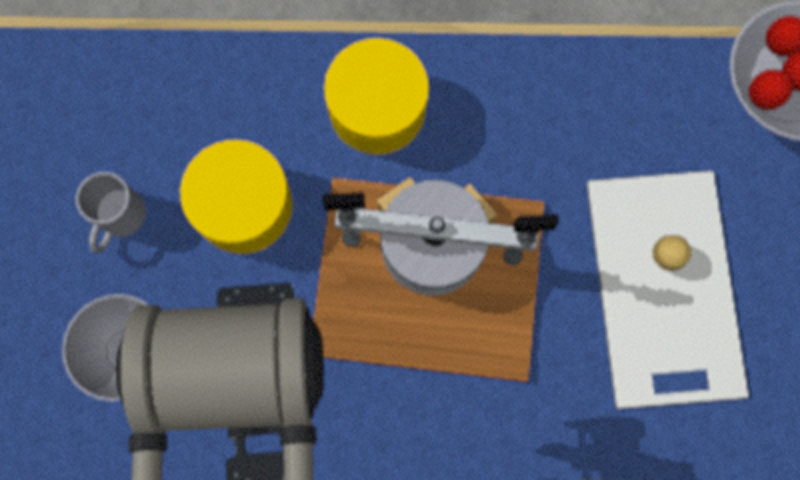

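The pot is home with the lid unmoved since re-seating. Both paddles lie at the same angle (knob angle about 1.40), the bystanders are where they were, and the arm is clear.

```bash
python3 -c "
from cell import robot
print(robot.hand_in())"
```

```text
the job is handed in; nothing more can be done
None
```

The pot is in the V stop and clamped at an estimated 40 N. I handed the job in at about 40 s of the 72 s allowed. No verdict was reported.

**What I did**
- The first push left the pot about 5 mm off the seat, touching only the +y block, and I clamped it there before noticing. It was probably outside the 4 mm limit.
- I then unscrewed both knobs until the foot was free, nudged the pot sideways until the push force rose in both directions, and clamped it again. I used fewer, larger turns the second time: 48° on the left knob, then 56° on the right.

**Last checks**

| Check | Result |
|---|---|
| Pot position | Lid within about 1.5 mm of the V seat in both cameras |
| Bar level | Both knobs at about 1.40 rad, so the ends should be nearly equal in height |
| Clamp force | About 40 N, from knob angle past first contact; the right knob took about 0.32 N m shortly before the end |
| Arm and bystanders | Arm clear with near-zero contact force; mug, bowl and potato looked where they were at the start |

**Less certain points**
- **Clamp force:** it was never measured directly. Single torque readings scattered by about 0.03 N m, and the motor effort on the last joint rose about 1.4 times as fast as predicted, so the estimate could be off by about 10 N.
- **Left knob:** its last reading in the second clamping was 0.23 N m. That was taken before the right knob added most of the load, and I did not check it again afterwards.

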